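Set the spent guard-cartridge holder in the hex jaws

TASK

Two guard-cartridge holders lie in the white cradle; the spent one is the one whose red indicator pin has popped out of its collar end. Take it out by its barrel, stand it upright on its hex foot on the bench and let go, then take it again by its blue collar, turn it until two hex flats are square to the metal jaws, lower it (do not drop or force it) between them, about midway along the slot, until the foot rests fully on the slot's floor, and let go. Leave its pin popped out, and leave the other holder, the bottle, the vial tray and the spanner where they are.

Things in the scene. Friction and masses are not known exactly. Their poses are not given: they have to be found in the camera images.
- holder_a: spent cartridge holder, 95 mm long, about 0.23 kg. Origin: centre of the foot's end face, on the long axis. x: long axis, foot to collar; z: square to one pair of hex flats (the other flats' normals at +-60 degrees about x). From the foot: brass hex 30 mm across flats to 20 mm, steel barrel 26 mm dia. to 70 mm, blue collar 30 mm dia. to 95 mm. Starts lying in a cradle lane, z up, axis 37 mm up.
- a_top (a point): centre of holder_a's collar end face, 95 mm from the foot on the long axis. A red pin, 12 mm dia., comes out of it along the axis. Free-standing, the holder stays upright if leaning less than about 15 degrees; balance point about 45 mm from the foot.
- holder_b: second holder, same shape, size, origin and axes as holder_a, lying the same way in the cradle's other lane; its red pin is pushed in, so it stays there.
- pin_a (a joint): how far holder_a's red pin is out, m (0: pushed in, 1 mm shows; 0.012: fully out). Starts at 0.010 to 0.012. It slides in at about 4 N and stays where it is left.
- pin_b (a joint): the same for holder_b's pin; starts at 0 to 0.001.
- cradle: white fixed cradle, 110 mm along x, 170 along y; origin: centre of underside, on the bench. Lanes along x at y = -45 and +45 mm (either holder in either), feet at x about -45 mm. Base top 8 mm up; ledges with tops 22 mm up carry the hex (x -52 to -27 mm) and the collar (x 23 to 50); between them the barrel hangs free.
- cradle_cheeks (a point): point midway between the cradle's collar cheeks, 41 mm up. In each lane blue cheeks, 5 mm thick, stand either side of the collar (cradle x 28 to 50 mm, inner faces 16 mm from the lane's middle, tops 41 mm up): fingers cannot get beside the collar there, only beside the barrel. No end walls.
- jaws: fixed holding jaws; origin: centre of underside, on the bench; x along the slot, y across, z up. Base plate 120 mm (x) by 110 (y), its top 12 mm up. Two aluminium jaws, 60 mm along x, 20 mm thick, tops 62 mm up; slot between them 31.8 mm wide, open above and at both ends, no lead-in. A blue block 12 mm thick, top 37 mm up, behind each jaw.
- slot_floor (a point): middle of the slot's floor, 12 mm above the bench, 50 mm below the jaws' tops: where the centre of the holder's foot is to rest.
- solvent_bottle: amber bottle with blue cap, 60 mm in diameter, 150 mm tall, loose, standing; origin at the centre of its underside. A bystander.
- vial_tray: white tray of small vials, 85 mm (x) by 127 mm (y), 42 mm tall, loose; origin at the centre of its underside. A bystander.
- spanner: steel spanner about 130 mm long lying along its own x; loose. A bystander; origin at the middle of its underside.
Not all that is in view belongs to the job. Leave any orange look-alike of the holder_a alone.

How it is judged (in metres and radians):
On the way, in this order (a step that is already met when the one before it is completed fails the run):
1. the spent holder stands upright on its foot on the bench, released (angle between holder_a's own x axis and vertical below 0.06 rad and height (world z) of holder_a below 0.006 m and horizontal distance between holder_a and jaws above 0.06 m and contact force between the fingers and holder_a below 0.05 N and linear speed of holder_a below 0.02 m/s), for 0.2 s.
2. its hex foot is down between the jaws, on the slot's floor (z of holder_a in the frame of jaws between 0.009 and 0.0155 m and x of holder_a in the frame of jaws between -0.018 and 0.018 m and y of holder_a in the frame of jaws between -0.005 and 0.005 m and angle between holder_a's own x axis and vertical below 0.08 rad and (angle between the y axis of holder_a and the x axis of jaws, either way round below 0.12 rad or angle between the y axis of holder_a and the x axis of jaws, either way round between 0.927 and 1.167 rad) and value of joint pin_a above 0.007 m), for 0.1 s.
At the end, for the whole second after the job is handed in: The spent holder, pin out over 7 mm, stands in the jaws (tilt under 0.08 rad), foot on the floor (9 to 15.5 mm up), flats square within 0.12 rad, within 18 mm of mid-slot along and 5 mm across, released, at rest; the other holder moved under 15 mm (all of step 2 and contact force between the fingers and holder_a below 0.05 N and linear speed of holder_a below 0.02 m/s and distance of holder_b from where it was at the start of the episode below 0.015 m); the robot touches nothing.
It fails at once if the other holder is moved from its place (30 mm) (distance of holder_b from where it was at the start of the episode above 0.03 m).
It fails at once if the bottle, vial tray or spanner is moved (30 mm) (distance of any of solvent_bottle, vial_tray, spanner from where it was at the start of the episode above 0.03 m).
It fails at once if the spent holder is dropped (falls free of the fingers faster than 0.6 m/s) (linear speed of holder_a above 0.6 m/s and contact force between the fingers and holder_a below 0.05 N).
It fails at once if the holder is forced into the jaws (more than 100 N) (contact force between holder_a and jaws above 100 N).
It also fails if it takes over 61 s, if anything falls off the work surface, if the arm or the gripper's body presses on something with over 40 N, if the wrist force passes 120 N, or if a joint passes its speed limit or range.

ROBOT

A 6-joint arm with a two-finger parallel gripper is mounted at the origin on the work surface. World frame = base frame: x ahead of the robot, y to its left, z up, the work surface at z = 0. Lengths are in mm, angles in rad, forces in N, time in s.
With the tool pointing down it reaches from about 350 to 1000 mm from the base axis. Payload 7.1 kg.
Tool frame: the origin (TCP) lies on the front face of the gripper's body, between the roots of the fingers; the fingertips stand 73 mm ahead of it and the grasp point (between the pads) lies ctrl.grip_depth ahead of it (ctrl.grip_depth is the distance from the TCP to the grasp point, in mm); z points along the fingers, y is the line along which they close (so a half turn about z gives the same grasp; the last joint's range is limited). The gripper opens to 85 mm and grips with 20 to 120 N. Pads are 22 mm wide; open, the fingers measure 114 mm over their backs; the gripper's body (76 mm by 85 mm) begins 54 mm behind the grasp point. The pads swing forward as they close: fully open they stand 13 mm farther back than shut.
Start: joints at [1.191, 0.423, 1.63, -0, 1.089, -0.019], TCP at [220.607, 584.755, 303.919] pointing down, gripper open.
Joint ranges: [-3, 3], [-0.9, 2.11], [0.09, 2.58], [-1.31, 4.45], [0.11, 2.69], [-2.54, 2.54]. Speed limits (rad/s): [2.39, 2.39, 3.01, 3.14, 3.14, 3.14].

INTERFACE

Orientations are given as [roll, pitch, yaw] about the fixed x, y, z axes, in that order (R = Rz(yaw) Ry(pitch) Rx(roll)).
In Python, from bench import ctrl gives the robot as it stands.
- The arm moves only by the tool servo_tool, never from a script. Its argument "motion" is one flat list of numbers, 6 for each row, row after row: the shift along the tool's x, y, z in m, then the turn, a rotation vector about the tool's x, y, z in degrees. A call has exactly 5 rows; each row shifts and turns the commanded pose from where the row before left it, along the tool's axes as they then stand; what a row does not reach is not made up. A row lasts 1/12 s, in which the tool goes at most 41.7 mm and 7.16 degrees, less where a joint would pass 70% of its speed; a pose out of reach is approached as far as the arm can. A call is refused whole if a number of a shift passes 0.0417 or a number of a turn 7.16, either way. A call with a gripper value outside its range is refused whole. "gripper" is the finger opening in m, from 0 to 0.0854, set as the call begins (left out, the last holds). The fingers move at their own pace and stop on an object; the grip force is fixed at half the most. Time passes only in rows, so rows that do not move let the fingers close, or fill a call up. It gives the time, the measured TCP pose, the force, the opening and the grip force at its end, in the units of the state.
- ctrl.get_state(): the state, without advancing time (a new reading comes with each control period).
- ctrl.grab_frame(name): name is "scene" or "top" or "wrist"; returns the picture (480x640x3 uint8, red, green, blue); there is no depth.
- ctrl.camera_info(name): a dict with "camera_matrix" (3x3 intrinsics, pixels), "k1" (the pictures are not rectified: a ray, as slopes to the right and down, at radius r is drawn at 1 + k1 r^2 times it, then the intrinsics apply), "rvec" (rotation vector, rad) and "tvec" (3), from world to camera coordinates, as OpenCV has them; the wrist camera has in their place "T_tool_cam" (4x4, takes a point from camera to tool coordinates, whose origin is the TCP and whose axes are the flange's). Camera axes: x right, y down, z forward; pixel columns grow to the right and rows downward; lengths in mm; the calibration is good to about 2 mm. A picture is of the moment at which its call begins: read the wrist's pose just before it. camera_info takes no time and is no camera call.
- ctrl.sign_off(): hands the job in; it is judged then, once.
Trained networks look in the newest picture that a camera, given by its name, has taken for a name from the list of things; names that differ only in an ending like _2 or _b are one class to them, and where a whole thing is asked for, a point or a joint stands for the part that bears it (a point fixed in the world has none). Each returns a list of dicts, best first, with "confidence" (0 to 1); they miss things now and then, are a little off and sometimes report something else, mostly with a low value. They report only what shows in the picture. A call takes as long as a camera call. They do not tell look-alikes from the thing itself.
- ctrl.search_frame(camera, query): "box" ([left, top, right, bottom] in pixels, round what is visible of it).
- ctrl.outline_of(camera, query): "mask" (480x640 bool, what is visible of it) and "box" ([left, top, right, bottom] in pixels, round what is visible of it).
- ctrl.mark_of(camera, query): "xy" ([column, row] in pixels: a listed point, or the origin of a listed thing).
The state is a dict: "clock": time; "joints": joint angles; "joint_velocities": joint speeds; "joint_torque": joint torques, N m; "position": TCP position; "tcp_rot": TCP orientation; "contact_force": force on the tool from outside, world axes, zero at the start; "ft_torque": the same for the moment, N m; "gripper_width": finger opening in mm; "gripper_force": force on a finger pad.
Only numpy, scipy, OpenCV 4.12 (cv2) and the standard library are available. Lean on these libraries where they do the work, as an engineer would, in place of code of your own. Each camera call takes 0.05 s, during which the arm holds its last target. There are 200 camera calls.

## Working session

There is one attempt and no reset: what is moved stays moved. The work goes in short steps, Python scripts to look and compute and a tool call to move; the robot and the scene stay as the last step left them, time stands still between calls to the robot, and variables do not carry over. Pictures are saved under pics/ and viewed, at most 10 in all, crops included, and the job is handed in when it is done.

Besides the shell and the picture viewer there is one more tool, called after "Emit:" as name(argument=value, ...) on one line, values as JSON. servo_tool: Moves the arm, as the interface text tells. Its arguments: {"type":"object","properties":{"motion":{"type":"array","items":{"type":"number"}},"gripper":{"type":"number"}},"required":["motion"]}

```bash
mkdir -p pics; ls; python3 - <<'E'
from bench import ctrl
import cv2,numpy as np
print(ctrl.grip_depth, ctrl.get_state())
for n in ("top","scene","wrist"):
    f=ctrl.grab_frame(n); cv2.imwrite(f"pics/{n}0.png",f[:,:,::-1]); print(n,ctrl.camera_info(n))
    for q in ("holder_a","jaws","cradle","a_top","slot_floor","cradle_cheeks","solvent_bottle","vial_tray","spanner"):
        try: print(q,[(np.round(d["xy"]).tolist(),round(d["confidence"],2)) for d in ctrl.mark_of(n,q)])
        except Exception as e: print(q,e)
E
```

```text
pics
53.900000000000006 {'clock': 0.0, 'joints': array([ 1.19099683e+00,  4.23830038e-01,  1.63070951e+00, -2.16739370e-05,
        1.08861024e+00, -1.90112645e-02]), 'joint_velocities': array([-0.00037584, -0.00165327, -0.00020256,  0.00064482,  0.00034622,
        0.00062238]), 'joint_torque': array([ 1.75991929e-03, -5.57411277e+01, -2.81734568e+01,  1.50819824e-04,
        7.53738190e-03, -5.36598793e-05]), 'position': array([220.45321054, 584.35145216, 303.14469038]), 'tcp_rot': array([-3.14003544e+00, -1.04176124e-05,  2.78081448e+00]), 'contact_force': array([0.18771776, 0.32724341, 0.20305122]), 'ft_torque': array([-0.01959913, -0.00768374,  0.00853981]), 'gripper_force': 0.0, 'gripper_width': 85.24905618773178}
top {'camera_matrix': array([[568.31385606,   0.        , 328.48561477],
       [  0.        , 568.31385606, 238.24775187],
       [  0.        ,   0.        ,   1.        ]]), 'k1': -0.09246218492822322, 'rvec': array([ 2.16187588, -2.18932649,  0.07198651]), 'tvec': array([ 33.91693138, 470.95164133, 933.58166107])}
holder_a [([228.0, 265.0], 0.86), ([222.0, 210.0],
[... 1176 characters left out ...]
        , 335.66573181, 237.66186524],
       [  0.        ,   0.        ,   1.        ]]), 'k1': -0.022622684190289434, 'T_tool_cam': array([[-2.54513939e-06, -9.60647951e-01, -2.77768814e-01,
         7.12106520e+01],
       [ 9.99999884e-01,  1.31279410e-04, -4.63185313e-04,
         4.40207172e-01],
       [ 4.81423348e-04, -2.77768783e-01,  9.60647840e-01,
        -7.03518673e+01],
       [ 0.00000000e+00,  0.00000000e+00,  0.00000000e+00,
         1.00000000e+00]])}
holder_a [([102.0, 459.0], 0.97), ([20.0, 353.0], 0.85)]
jaws []
cradle [([163.0, 450.0], 0.72)]
a_top [([160.0, 436.0], 0.88), ([94.0, 367.0], 0.64)]
slot_floor []
cradle_cheeks []
solvent_bottle []
vial_tray []
spanner []
```

View pics/top0.png

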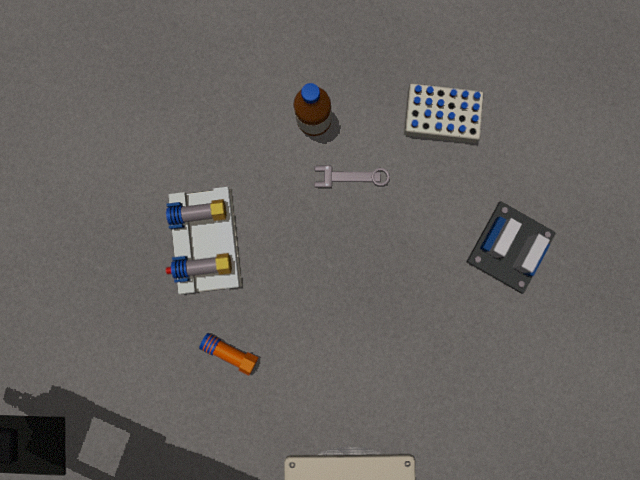

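View pics/scene0.png

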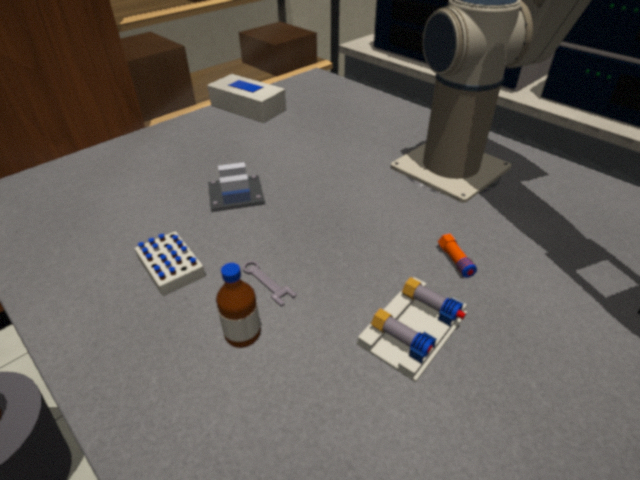

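The top view shows the spent holder in the lower lane: pin at (168,270), foot at (228,265). The orange decoy is at (230,355), and the jaws are at (511,248) with white tops at (507,238) and (536,254). Next I convert these to world coordinates.

```bash
cat > h.py <<'E'
from bench import ctrl
import cv2,numpy as np
from scipy.spatial.transform import Rotation as Ro
def tool():
    s=ctrl.get_state(); return Ro.from_euler('xyz',s['tcp_rot']).as_matrix(), s['position']
def cam(n,st=None):
    c=ctrl.camera_info(n)
    if n!='wrist':
        R=cv2.Rodrigues(c['rvec'])[0]; return c,R.T,-R.T@c['tvec']
    Rt,p=st or tool(); T=c['T_tool_cam']; return c,Rt@T[:3,:3],Rt@T[:3,3]+p
def rays(n,px,st=None):
    c,R,o=cam(n,st); px=np.atleast_2d(np.float64(px)); K=c['camera_matrix']
    d=cv2.undistortPoints(px[:,None],K,np.array([c['k1'],0,0,0.]))[:,0]
    return o,np.c_[d,np.ones(len(d))]@R.T
def atz(n,px,z,st=None):
    o,d=rays(n,px,st); return o+d*((z-o[2])/d[:,2])[:,None]
def proj(n,P,st=None):
    c,R,o=cam(n,st); q=(np.atleast_2d(P)-o)@R; 
    return cv2.projectPoints(q,np.zeros(3),np.zeros(3),c['camera_matrix'],np.array([c['k1'],0,0,0.]))[0][:,0]
E
python3 - <<'E'
from h import *
im=cv2.imread('pics/top0.png'); hsv=cv2.cvtColor(im,cv2.COLOR_BGR2HSV)
def sub(m,x0,y0,x1,y1):
    k=np.zeros(m.shape,bool); k[y0:y1,x0:x1]=1; return m&k
def cen(m): v,u=np.nonzero(m); return np.array([u.mean(),v.mean()]),len(u)
H,S,V=[hsv[...,i].astype(int) for i in range(3)]
red=sub(((H<6)|(H>174))&(S>150)&(V>90),155,255,200,285)
blue=sub((H>105)&(H<125)&(S>150)&(V>60),160,250,200,285)
yel=sub((H>15)&(H<32)&(S>120)&(V>80),205,245,240,280)
gray=sub((S<60)&(V>60)&(V<200),188,250,216,282)
for n,m,z in (('pin',red,37),('collar',blue,45),('hex',yel,50)):
    c,k=cen(m); print(n,c,k,atz('top',c,z).round(1))
    v,u=np.nonzero(m); print('  ext',u.min(),u.max(),v.min(),v.max())
# jaw tops
w=sub((S<40)&(V>190),480,210,560,285)
n,l,st,ce=cv2.connectedComponentsWithStats(w.astype(np.uint8))
for i in range(1,n):
    if st[i,4]>60:
        v,u=np.nonzero(l==i); P=atz('top',np.c_[u,v],62)[:,:2].astype(np.float32)
        print('jawtop',st[i,4],cv2.minAreaRect(P),P.mean(0))
f,m=[(174,269)],1
for q,zt,a,b in (('foot',37,(228,265),(445,239)),('slot',12,(513,246),(236,193))):
    print(q,atz('top',a,zt),atz('scene',b,zt))
for q,a,z in (('bottle',(310,121),0),('tray',(438,115),0),('spanner',(352,179),0),('orange',(230,355),10),('footB',(222,210),37)): print(q,atz('top',a,z).round())
big=cv2.resize(im[180:300,150:250],None,fx=6,fy=5,interpolation=cv2.INTER_CUBIC)
big2=cv2.resize(im[195:300,460:565],None,fx=5,fy=5,interpolation=cv2.INTER_CUBIC)
big=cv2.resize(im[240:300,155:250],None,fx=8,fy=8,interpolation=cv2.INTER_CUBIC)
cv2.imwrite('pics/c1.png',big)
E
```

```text
pin [168.         270.16129032] 31 [[420.4 293.9  37. ]]
  ext 166 170 267 273
collar [178.87136929 268.52282158] 241 [[422.7 273.4  45. ]]
  ext 171 187 257 281
hex [222.37603306 263.66528926] 242 [[429.7 200.4  50. ]]
  ext 216 229 253 274
foot [[427.90730311 193.67603835  37.        ]] [[280.89730641 169.38455687  37.        ]]
slot [[ 454.57924971 -284.60366104   12.        ]] [[ 458.00939307 -270.12779517   12.        ]]
bottle [[678.  58.   0.]]
tray [[ 686. -166.    0.]]
spanner [[575. -14.   0.]]
orange [[278. 196.  10.]]
footB [[519. 204.  37.]]
```

View pics/c1.png

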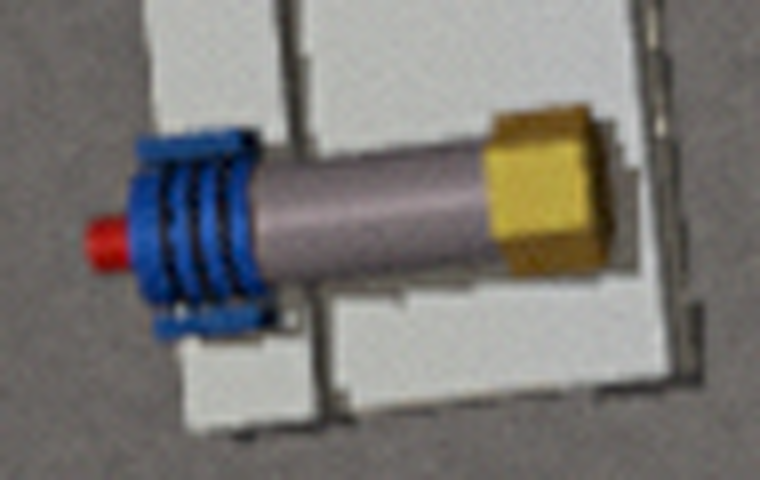

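The crop confirms the spent holder: collar end face at about (171.5,269.9), barrel/hex edge at about (216,265.4). Checking those lengths, and finding the jaws.

```bash
python3 - <<'E'
from h import *
P=atz('top',[(165.75,270.4),(171.5,269.9),(187.5,268.3),(216,265.4)],37); print(P.round(1))
u=P[3]-P[1]; print('len 75?',np.linalg.norm(u), 'u heading deg',np.degrees(np.arctan2(-u[1],-u[0])))
print('25?',np.linalg.norm(P[2]-P[1]))
print('scene foot',atz('scene',[(404,288)],37).round(1),'atop',atz('scene',[(467,275)],37).round(1))
im=cv2.imread('pics/top0.png');g=im.min(2)
w=np.zeros_like(g); w[210:285,480:560]=(g[210:285,480:560]>140)
n,l,st,ce=cv2.connectedComponentsWithStats(w)
for i in range(1,n):
    if st[i,4]>60:
        v,x=np.nonzero(l==i); Q=atz('top',np.c_[x,v],62)[:,:2].astype(np.float32)
        print('jawtop',st[i,4],cv2.minAreaRect(Q),Q.mean(0))
E
```

```text
[[420.1 297.7  37. ]
 [420.8 288.   37. ]
 [423.2 261.2  37. ]
 [427.5 213.6  37. ]]
len 75? 74.73189277959307 u heading deg 95.12001936219559
25? 26.96949024416117
scene foot [[438.8 193.9  37. ]] atop [[335.1 251.8  37. ]]
jawtop 442 ((466.7608642578125, -260.19830322265625), (19.589567184448242, 59.42292022705078), 59.52165603637695) [ 466.7055  -260.05655]
jawtop 439 ((440.49481201171875, -304.8341369628906), (19.661209106445312, 59.37233352661133), 59.81019592285156) [ 440.38754 -304.7491 ]
```

```bash
cat >> h.py <<'E'
def R_of(heading,down,dirs=1):
    """tool z: horizontal heading (deg), 'down' deg below horizontal; tool x on the upper side"""
    a,b=np.radians([heading,down]); h=np.array([np.cos(a),np.sin(a),0]); k=np.array([0,0,1.])
    z=h*np.cos(b)-k*np.sin(b); x=h*np.sin(b)+k*np.cos(b); return np.c_[x,np.cross(z,x),z]
def plan(R1,p1,rows,start=None,pivot=0):
    """straight line of the point 'pivot' mm ahead of TCP, even turn; print calls of 5 rows"""
    R0,p0=start or tool(); w=Ro.from_matrix(R0.T@R1).as_rotvec()
    q=np.array([0,0,pivot]); g0=p0+R0@q; g1=p1+R1@q
    R,p=R0,p0
    for c in range(0,rows,5):
        L=[]
        for i in range(c,c+5):
            Rn=R0@Ro.from_rotvec(w*min(1,(i+1)/rows)).as_matrix(); t=min(1,(i+1)/rows); pn=g0+(g1-g0)*t-Rn@q
            d=np.round(R.T@(pn-p)/1000,4); r=np.round(np.degrees(Ro.from_matrix(R.T@Rn).as_rotvec()),2)
            L+=list(d)+list(r); p=p+R@d*1000; R=R@Ro.from_rotvec(np.radians(r)).as_matrix()
        print([float(x)+0 for x in L], 'MAX',max(abs(np.array(L).reshape(-1,6)).max(0)[:3]).round(3),max(abs(np.array(L).reshape(-1,6)).max(0)[3:]).round(2))
def where(d=53.9):
    s=ctrl.get_state(); R,p=tool(); print('t',s['clock'],'j',s['joints'].round(3),'p',p.round(1),'g',(p+R@[0,0,d]).round(1),'tz head/down',np.degrees(np.arctan2(R[1,2],R[0,2])).round(1),np.degrees(np.arcsin(-R[2,2])).round(2),'ty head',np.degrees(np.arctan2(R[1,1],R[0,1])).round(2),'F',s['contact_force'].round(1),'w',s['gripper_width'].round(1),s['gripper_force'].round(1))
E
python3 - <<'E'
from h import *
# lying: tool x along +u(cos35) , tool z = -z cos35 - u sin35  -> heading 95.1 with 'down' = 125
R=R_of(95.1,125); print(R.round(2))
plan(R,np.array([422.6,268,165.]),15)
E
```

```text
[[-0.07  1.    0.05]
 [ 0.82  0.09 -0.57]
 [-0.57  0.   -0.82]]
[-0.0201, -0.015, 0.0093, 1.31, -2.08, 4.14, -0.0207, -0.0133, 0.0103, 1.3, -2.08, 4.14, -0.0212, -0.0116, 0.0114, 1.31, -2.08, 4.15, -0.0216, -0.0097, 0.0123, 1.3, -2.08, 4.14, -0.0217, -0.0078, 0.0134, 1.31, -2.08, 4.14] MAX 0.022 4.15
[-0.0217, -0.006, 0.0143, 1.31, -2.09, 4.14, -0.0216, -0.0041, 0.0153, 1.3, -2.08, 4.14, -0.0212, -0.0022, 0.016, 1.31, -2.08, 4.15, -0.0207, -0.0002, 0.0169, 1.3, -2.08, 4.14, -0.02, 0.0015, 0.0176, 1.31, -2.08, 4.14] MAX 0.022 4.15
[-0.0192, 0.0035, 0.0182, 1.31, -2.08, 4.14, -0.0182, 0.0052, 0.0189, 1.3, -2.08, 4.15, -0.0171, 0.0069, 0.0193, 1.31, -2.08, 4.14, -0.0158, 0.0085, 0.0197, 1.31, -2.08, 4.14, -0.0144, 0.0101, 0.0201, 1.3, -2.08, 4.14] MAX 0.02 4.15
```

Emit:
servo_tool(motion=[-0.0201,-0.015,0.0093,1.31,-2.08,4.14,-0.0207,-0.0133,0.0103,1.3,-2.08,4.14,-0.0212,-0.0116,0.0114,1.31,-2.08,4.15,-0.0216,-0.0097,0.0123,1.3,-2.08,4.14,-0.0217,-0.0078,0.0134,1.31,-2.08,4.14], gripper=0.085)

```text
clock: 1.92
position: [288.4, 478.3, 257.4]
tcp_rot: [-3.062, 0.2, 2.423]
contact_force: [0.6, -0.1, 0.5]
gripper_width: 84.9
gripper_force: 0.0
```

Emit:
servo_tool(motion=[-0.0217,-0.006,0.0143,1.31,-2.09,4.14,-0.0216,-0.0041,0.0153,1.3,-2.08,4.14,-0.0212,-0.0022,0.016,1.31,-2.08,4.15,-0.0207,-0.0002,0.0169,1.3,-2.08,4.14,-0.02,0.0015,0.0176,1.31,-2.08,4.14])

```text
clock: 2.33
position: [355.8, 372.7, 211.1]
tcp_rot: [-3.057, 0.413, 2.061]
contact_force: [1.4, 0.4, 0.1]
gripper_width: 84.5
gripper_force: 0.0
```

Emit:
servo_tool(motion=[-0.0192,0.0035,0.0182,1.31,-2.08,4.14,-0.0182,0.0052,0.0189,1.3,-2.08,4.15,-0.0171,0.0069,0.0193,1.31,-2.08,4.14,-0.0158,0.0085,0.0197,1.31,-2.08,4.14,-0.0144,0.0101,0.0201,1.3,-2.08,4.14])

```text
clock: 2.75
position: [423.2, 267.2, 164.7]
tcp_rot: [3.14, 0.612, 1.655]
contact_force: [0.2, 0.1, 1.1]
gripper_width: 85.6
gripper_force: 0.0
```

```bash
python3 - <<'E'
from h import *
where(); st=tool(); f=ctrl.grab_frame('wrist')[:,:,::-1].copy()
np.savez('w1.npz',R=st[0],p=st[1]); cv2.imwrite('pics/w1raw.png',f)
u=np.array([-.0893,.996,0]); F=np.array([429.3,193.4,37])
for s in (0,20,44,70,95,107):
    q=proj('wrist',F+s*u,st)[0]; print(s,q.round(1)); cv2.circle(f,tuple(int(round(t)) for t in q),3,(0,255,0),1)
cv2.imwrite('pics/w1.png',f)
E
```

```text
Traceback (most recent call last):
  File "h.py", line 37, in where
    s=ctrl.get_state(); R,p=tool(); print('t',s['clock'],'j',s['joints'].round(3),'p',p.round(1),'g',(p+R@[0,0,d]).round(1),'tz head/down',np.degrees(np.arctan2(R[1,2],R[0,2])).round(1),np.degrees(np.arcsin(-R[2,2])).round(2),'ty head',np.degrees(np.arctan2(R[1,1],R[0,1])).round(2),'F',s['contact_force'].round(1),'w',s['gripper_width'].round(1),s['gripper_force'].round(1))
                                                                                                                                                                                                                                                                                                                               ^^^^^^^^^^^^^^^^^^^^^^^^
AttributeError: 'float' object has no attribute 'round'
```

```bash
sed -i "s/s\['gripper_width'\].round(1),s\['gripper_force'\].round(1)/round(s['gripper_width'],1),round(s['gripper_force'],1)/" h.py; python3 - <<'E'
from h import *
where(); st=tool(); f=ctrl.grab_frame('wrist')[:,:,::-1].copy()
np.savez('w1.npz',R=st[0],p=st[1]); cv2.imwrite('pics/w1raw.png',f)
u=np.array([-.0893,.996,0]); F=np.array([429.3,193.4,37])
for s in (0,20,44,70,95,107):
    q=proj('wrist',F+s*u,st)[0]; print(s,q.round(1)); cv2.circle(f,tuple(int(round(t)) for t in q),3,(0,255,0),1)
cv2.imwrite('pics/w1.png',f)
E
```

```text
t 2.75 j [ 0.748  0.609  1.839 -0.52   1.154  0.989] p [423.2 267.2 164.7] g [426.  236.4 120.6] tz head/down -84.9 54.93 ty head 4.92 F [0.2 0.1 1.1] w 85.6 0.0
0 [321.1 230.7]
20 [321.  210.1]
44 [320.8 181.1]
70 [320.6 142.5]
95 [320.3  95.9]
107 [320.1  69.1]
```

View pics/w1.png

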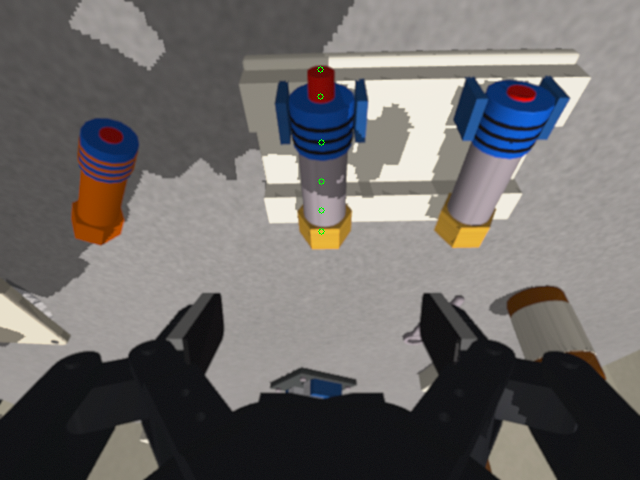

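The wrist view shows the spent holder with its red pin at (321,83) and its foot centre near (326,232). My axis estimate is about 5 px left of the foot, so I refine the heading.

```bash
python3 - <<'E'
from h import *
d=np.load('w1.npz'); st=(d['R'],d['p'])
im=cv2.imread('pics/w1raw.png'); hsv=cv2.cvtColor(im,cv2.COLOR_BGR2HSV); H,S,V=[hsv[...,i].astype(int) for i in range(3)]
def rows(m,r,x0,x1):
    out=[]
    for v in r:
        x=np.nonzero(m[v,x0:x1])[0]
        if len(x)>4: out.append(((x.min()+x.max())/2+x0,v,x.max()-x.min()+1))
    return np.array(out)
y=rows((H>12)&(H<35)&(S>120),range(206,246,3),285,365); print(y)
r=rows(((H<6)|(H>174))&(S>120),range(68,96,3),295,345); print(r)
b=rows((S<70)&(V<185)&(V>40),range(195,215,3),290,360); print(b)
A=atz('wrist',y[2:8,:2],37,st); B=atz('wrist',r[2:8,:2],37,st); print(A.round(1),B.round(1))
a=A.mean(0);bb=B.mean(0); print('head',np.degrees(np.arctan2(bb[1]-a[1],bb[0]-a[0])),a,bb)
E
```

```text
[[324.  209.   51. ]
 [324.  212.   53. ]
 [324.  215.   53. ]
 [324.5 218.   52. ]
 [324.5 221.   52. ]
 [324.5 224.   52. ]
 [325.  227.   51. ]
 [324.5 230.   50. ]
 [324.5 233.   48. ]
 [325.  236.   43. ]
 [325.  239.   39. ]
 [325.  242.   35. ]
 [325.  245.   31. ]]
[[320.5  68.   20. ]
 [320.5  71.   26. ]
 [320.   74.   27. ]
 [320.   77.   27. ]
 [320.5  80.   26. ]
 [320.5  83.   26. ]
 [321.   86.   25. ]
 [321.   89.   25. ]
 [321.   92.   25. ]
 [321.   95.   25. ]]
[[324.5 195.   70. ]
 [320.5 198.   50. ]
 [320.5 201.   50. ]
 [321.  204.   53. ]
 [322.  207.   55. ]
 [320.5 210.   48. ]
 [324.  213.   41. ]]
[[429.8 209.   37. ]
 [430.4 206.2  37. ]
 [430.7 203.3  37. ]
 [430.9 200.4  37. ]
 [431.5 197.4  37. ]
 [431.5 194.3  37. ]] [[419.9 297.9  37. ]
 [420.  296.6  37. ]
 [420.3 295.3  37. ]
 [420.4 294.   37. ]
 [420.8 292.6  37. ]
 [420.9 291.3  37. ]]
head 96.40690516461353 [430.80245838 201.76117531  37.        ] [420.37602503 294.61390145  37.        ]
```

```bash
python3 - <<'E'
from h import *
R=R_of(96.2,125); G=np.array([426.7,237.4,36.]); plan(R,G-R@[0,0,53.9],10,pivot=53.9)
E
```

```text
[0.0051, -0.0001, 0.0065, -0.09, 0.04, -0.14, 0.0052, 0.0, 0.0065, -0.09, 0.03, -0.13, 0.0051, -0.0001, 0.0066, -0.09, 0.04, -0.14, 0.0051, -0.0001, 0.0065, -0.08, 0.04, -0.13, 0.0051, 0.0, 0.0065, -0.09, 0.03, -0.14] MAX 0.007 0.14
[0.0052, -0.0001, 0.0065, -0.09, 0.04, -0.13, 0.0051, 0.0, 0.0066, -0.09, 0.03, -0.14, 0.0051, -0.0001, 0.0065, -0.09, 0.04, -0.14, 0.0051, -0.0001, 0.0065, -0.09, 0.04, -0.13, 0.0051, 0.0, 0.0066, -0.09, 0.03, -0.14] MAX 0.007 0.14
```

Emit:
servo_tool(motion=[0.0051,-0.0001,0.0065,-0.09,0.04,-0.14,0.0052,0.0,0.0065,-0.09,0.03,-0.13,0.0051,-0.0001,0.0066,-0.09,0.04,-0.14,0.0051,-0.0001,0.0065,-0.08,0.04,-0.13,0.0051,0.0,0.0065,-0.09,0.03,-0.14])

```text
clock: 3.22
position: [421.6, 271.1, 123.0]
tcp_rot: [-3.141, 0.607, 1.676]
contact_force: [0.2, -0.4, -0.9]
gripper_width: 85.0
gripper_force: 0.0
```

Emit:
servo_tool(motion=[0.0052,-0.0001,0.0065,-0.09,0.04,-0.13,0.0051,0.0,0.0066,-0.09,0.03,-0.14,0.0051,-0.0001,0.0065,-0.09,0.04,-0.14,0.0051,-0.0001,0.0065,-0.09,0.04,-0.13,0.0051,0.0,0.0066,-0.09,0.03,-0.14])

```text
clock: 3.63
position: [421.4, 272.8, 81.3]
tcp_rot: [-3.141, 0.604, 1.689]
contact_force: [-0.6, 0.7, -0.7]
gripper_width: 85.2
gripper_force: 0.0
```

Emit:
servo_tool(motion=[0,0,0,0,0,0,0,0,0,0,0,0,0,0,0,0,0,0,0,0,0,0,0,0,0,0,0,0,0,0], gripper=0.032)

```text
clock: 4.05
position: [421.7, 272.8, 82.6]
tcp_rot: [-3.141, 0.604, 1.688]
contact_force: [0.8, 0.7, -1.5]
gripper_width: 32.4
gripper_force: 0.0
```

```bash
python3 - <<'E'
from h import *
where(); f=ctrl.grab_frame('wrist')[:,:,::-1].copy(); cv2.imwrite('pics/w2.png',f)
E
```

```text
t 4.05 j [ 0.759  0.75   1.841 -0.564  1.02   1.056] p [421.7 272.8  82.6] g [425.3 242.4  38.2] tz head/down -83.3 55.39 ty head 6.72 F [ 0.8  0.7 -1.5] w 32.4 0.0
```

View pics/w2.png

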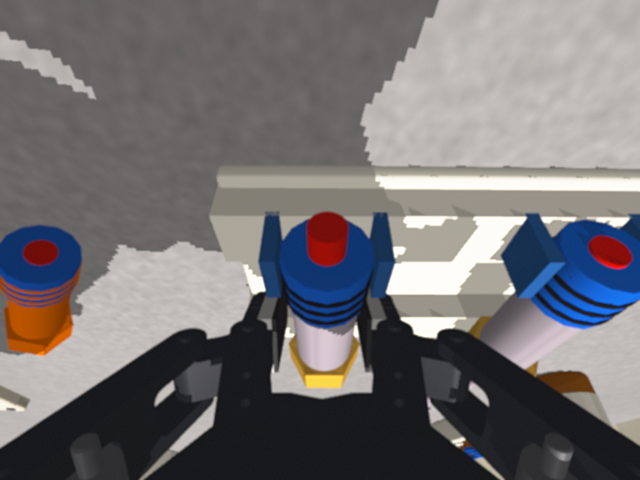

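The gripper is centred on the barrel, with the holder at about column 323, but it looks a few mm too close to the collar cheeks. I check the reading before closing.

```bash
python3 - <<'E'
from h import *
where(); where()
R=R_of(96.2,125); G=np.array([426.7,237.4,36.]); plan(R,G-R@[0,0,53.9],5,pivot=53.9)
E
```

```text
t 4.1 j [ 0.759  0.75   1.841 -0.564  1.02   1.056] p [421.7 272.8  82.6] g [425.3 242.4  38.2] tz head/down -83.3 55.39 ty head 6.73 F [-0.2  0.8  0.5] w 31.7 0.0
t 4.1 j [ 0.759  0.75   1.841 -0.564  1.02   1.056] p [421.7 272.8  82.6] g [425.3 242.4  38.2] tz head/down -83.3 55.39 ty head 6.73 F [-0.2  0.8  0.5] w 31.7 0.0
[-0.0005, 0.0002, 0.0009, 0.06, -0.08, 0.09, -0.0006, 0.0003, 0.001, 0.06, -0.07, 0.09, -0.0005, 0.0002, 0.001, 0.06, -0.08, 0.08, -0.0005, 0.0002, 0.0009, 0.05, -0.08, 0.09, -0.0005, 0.0002, 0.001, 0.06, -0.08, 0.09] MAX 0.001 0.09
```

Emit:
servo_tool(motion=[-0.0005,0.0002,0.0009,0.06,-0.08,0.09,-0.0006,0.0002,0.001,0.06,-0.07,0.09,-0.0005,0.0002,0.001,0.06,-0.08,0.08,-0.0005,0.0002,0.0009,0.05,-0.08,0.09,-0.0005,0.0,0.001,0.06,-0.08,0.09])

```text
clock: 4.52
position: [422.9, 267.8, 79.7]
tcp_rot: [-3.141, 0.611, 1.679]
contact_force: [0.0, 0.0, -1.3]
gripper_width: 32.0
gripper_force: 0.0
```

Emit:
servo_tool(motion=[0,0,0,0,0,0,0,0,0,0,0,0,0,0,0,0,0,0,0,0,0,0,0,0,0,0,0,0,0,0], gripper=0.015)

```text
clock: 4.93
position: [422.9, 267.8, 79.8]
tcp_rot: [-3.141, 0.612, 1.679]
contact_force: [1.0, -1.6, 0.6]
gripper_width: 24.8
gripper_force: 58.8
```

```bash
python3 - <<'E'
from h import *
where()
s=tool()
R=s[0]; plan(R,s[1]+[0,0,110],5)
E
```

```text
t 4.9333 j [ 0.751  0.756  1.842 -0.569  1.021  1.064] p [422.9 267.8  79.8] g [426.2 237.   35.6] tz head/down -83.8 54.96 ty head 6.2 F [ 1.  -1.6  0.6] w 24.8 58.8
[-0.0126, 0.0, -0.018, 0.0, 0.0, 0.0, -0.0127, 0.0, -0.018, 0.0, 0.0, 0.0, -0.0126, 0.0, -0.018, 0.0, 0.0, 0.0, -0.0126, -0.0001, -0.018, 0.0, 0.0, 0.0, -0.0127, 0.0, -0.0181, 0.0, 0.0, 0.0] MAX 0.018 0.0
```

Emit:
servo_tool(motion=[-0.0126,0.0,-0.018,0.0,0.0,0.0,-0.0127,0.0,-0.018,0.0,0.0,0.0,-0.0126,0.0,-0.018,0.0,0.0,0.0,-0.0126,0.0,-0.018,0.0,0.0,0.0,-0.0127,0.0,-0.018,0.0,0.0,0.0])

```text
clock: 5.35
position: [422.5, 267.9, 190.2]
tcp_rot: [-3.14, 0.611, 1.68]
contact_force: [0.5, 0.5, -2.6]
gripper_width: 24.4
gripper_force: 60.4
```

Emit:
servo_tool(motion=[0,0,0,0,0,0,0,0,0,0,0,0,0,0,0,0,0,0,0,0,0,0,0,0,0,0,0,0,0,0])

```text
clock: 5.77
position: [422.4, 267.5, 188.5]
tcp_rot: [-3.139, 0.612, 1.681]
contact_force: [-1.1, -0.7, -2.5]
gripper_width: 24.6
gripper_force: 60.5
```

```bash
python3 - <<'E'
from h import *
where()
R=R_of(59.6,35); G=np.array([480,60,120.]); plan(R,G-R@[0,0,53.9],25,pivot=53.9)
E
```

```text
t 5.7667 j [ 0.751  0.568  1.839 -0.518  1.186  0.951] p [422.4 267.5 188.5] g [425.6 236.7 144.4] tz head/down -84.0 54.91 ty head 6.2 F [-1.1 -0.7 -2.5] w 24.6 60.5
[-0.0086, 0.0011, 0.0051, -0.29, 3.47, 1.6, -0.0089, 0.0012, 0.0047, -0.28, 3.47, 1.59, -0.0091, 0.0014, 0.0044, -0.29, 3.47, 1.6, -0.0094, 0.0015, 0.0041, -0.28, 3.48, 1.59, -0.0095, 0.0016, 0.0036, -0.29, 3.47, 1.6] MAX 0.01 3.48
[-0.0096, 0.0018, 0.0034, -0.29, 3.47, 1.6, -0.0098, 0.002, 0.0029, -0.28, 3.47, 1.59, -0.0098, 0.0021, 0.0025, -0.29, 3.47, 1.6, -0.01, 0.0024, 0.0022, -0.29, 3.47, 1.59, -0.0099, 0.0025, 0.0018, -0.28, 3.47, 1.6] MAX 0.01 3.47
[-0.01, 0.0026, 0.0013, -0.29, 3.48, 1.6, -0.0099, 0.0029, 0.001, -0.29, 3.47, 1.59, -0.01, 0.003, 0.0006, -0.28, 3.47, 1.6, -0.0098, 0.0032, 0.0002, -0.29, 3.47, 1.59, -0.0097, 0.0034, -0.0001, -0.29, 3.47, 1.6] MAX 0.01 3.48
[-0.0096, 0.0036, -0.0006, -0.28, 3.47, 1.6, -0.0094, 0.0038, -0.0008, -0.29, 3.47, 1.59, -0.0092, 0.0039, -0.0013, -0.28, 3.47, 1.6, -0.0091, 0.0041, -0.0016, -0.29, 3.48, 1.59, -0.0088, 0.0043, -0.0018, -0.29, 3.47, 1.6] MAX 0.01 3.48
[-0.0085, 0.0044, -0.0022, -0.28, 3.47, 1.6, -0.0082, 0.0046, -0.0025, -0.29, 3.47, 1.59, -0.008, 0.0048, -0.0028, -0.29, 3.47, 1.6, -0.0076, 0.0048, -0.003, -0.28, 3.47, 1.59, -0.0073, 0.0051, -0.0032, -0.29, 3.47, 1.6] MAX 0.008 3.47
```

Emit:
servo_tool(motion=[-0.0086,0.0011,0.0051,-0.29,3.47,1.6,-0.0089,0.0012,0.0047,-0.28,3.47,1.59,-0.0091,0.0014,0.0044,-0.29,3.47,1.6,-0.0094,0.0015,0.0041,-0.28,3.48,1.59,-0.0095,0.0016,0.0036,-0.29,3.47,1.6])

```text
clock: 6.18
position: [432.7, 217.3, 191.2]
tcp_rot: [3.055, 0.3, 1.539]
contact_force: [-0.4, 0.4, -1.7]
gripper_width: 24.6
gripper_force: 60.4
```

Emit:
servo_tool(motion=[-0.0096,0.0018,0.0034,-0.29,3.47,1.6,-0.0098,0.002,0.0029,-0.28,3.47,1.59,-0.0098,0.0021,0.0025,-0.29,3.47,1.6,-0.01,0.0024,0.0022,-0.29,3.47,1.59,-0.0099,0.0025,0.0018,-0.28,3.47,1.6])

```text
clock: 6.6
position: [440.8, 165.9, 188.6]
tcp_rot: [3.014, -0.016, 1.432]
contact_force: [-0.1, 0.3, -3.5]
gripper_width: 24.8
gripper_force: 60.3
```

Emit:
servo_tool(motion=[-0.01,0.0026,0.0013,-0.29,3.48,1.6,-0.0099,0.0029,0.001,-0.29,3.47,1.59,-0.01,0.003,0.0006,-0.28,3.47,1.6,-0.0098,0.0032,0.0002,-0.29,3.47,1.59,-0.0097,0.0034,-0.0001,-0.29,3.47,1.6])

```text
clock: 7.02
position: [447.1, 116.0, 180.8]
tcp_rot: [3.007, -0.33, 1.334]
contact_force: [-0.8, 0.8, -3.8]
gripper_width: 24.8
gripper_force: 60.4
```

Emit:
servo_tool(motion=[-0.0096,0.0036,-0.0006,-0.28,3.47,1.6,-0.0094,0.0038,-0.0008,-0.29,3.47,1.59,-0.0092,0.0039,-0.0013,-0.28,3.47,1.6,-0.0091,0.0041,-0.0016,-0.29,3.48,1.59,-0.0088,0.0043,-0.0018,-0.29,3.47,1.6])

```text
clock: 7.43
position: [452.9, 67.6, 168.4]
tcp_rot: [3.036, -0.647, 1.219]
contact_force: [-0.0, 0.3, -4.2]
gripper_width: 24.3
gripper_force: 60.4
```

Emit:
servo_tool(motion=[-0.0085,0.0044,-0.0022,-0.28,3.47,1.6,-0.0082,0.0046,-0.0025,-0.29,3.47,1.59,-0.008,0.0048,-0.0028,-0.29,3.47,1.6,-0.0076,0.0048,-0.003,-0.28,3.47,1.59,-0.0073,0.0051,-0.0032,-0.29,3.47,1.6])

```text
clock: 7.85
position: [458.0, 22.6, 151.7]
tcp_rot: [3.141, -0.958, 1.042]
contact_force: [-0.6, 0.1, -1.6]
gripper_width: 24.3
gripper_force: 60.4
```

```bash
python3 - <<'E'
from h import *
where(); st=tool(); f=ctrl.grab_frame('scene')[:,:,::-1].copy(); g=ctrl.grab_frame('wrist')[:,:,::-1].copy(); cv2.imwrite('pics/s3.png',f); cv2.imwrite('pics/w3.png',g)
q=proj('scene',st[1]+st[0]@[0,0,54])[0]; print(q); x,y=int(q[0]),int(q[1])
c=f[max(0,y-60):y+60,max(0,x-70):x+70]; c=cv2.resize(c,None,fx=3.5,fy=3.5,interpolation=cv2.INTER_CUBIC)
w=cv2.resize(g,(400,300)); o=np.zeros((420,800,3),np.uint8); o[:c.shape[0],:min(400,c.shape[1])]=c[:420,:400]; o[:300,400:]=w; cv2.imwrite('pics/m3.png',o)
E
```

```text
t 7.85 j [-0.395  0.621  2.237  1.503  0.948 -1.223] p [458.   22.6 151.7] g [480.2  60.6 120.7] tz head/down 59.6 35.13 ty head -30.33 F [-0.6  0.1 -1.6] w 24.3 60.4
[331.86080425 225.35426691]
```

View pics/m3.png

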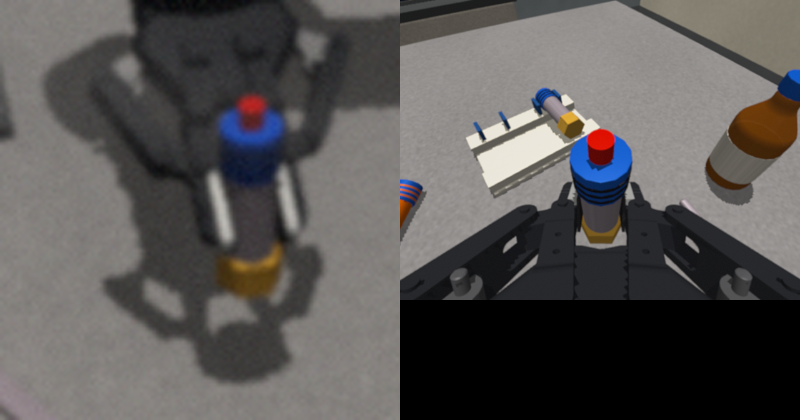

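The holder is upright in the grip: pin up, hex foot down, near (480,60). Lowering it to the bench.

Emit:
servo_tool(motion=[-0.0056,0,0.0039,0,0,0,-0.0056,0,0.0039,0,0,0,-0.0056,0,0.0039,0,0,0,-0.0056,0,0.0039,0,0,0,-0.0056,0,0.0039,0,0,0])

```text
clock: 8.37
position: [458.1, 23.5, 117.8]
tcp_rot: [3.137, -0.955, 1.047]
contact_force: [-0.4, -0.1, -2.2]
gripper_width: 24.6
gripper_force: 60.5
```

Emit:
servo_tool(motion=[-0.0056,0,0.0039,0,0,0,-0.0056,0,0.0039,0,0,0,-0.0056,0,0.0039,0,0,0,-0.0056,0,0.0039,0,0,0,-0.0056,0,0.0039,0,0,0])

```text
clock: 8.78
position: [458.1, 22.7, 83.5]
tcp_rot: [3.138, -0.956, 1.045]
contact_force: [0.5, 0.5, -2.4]
gripper_width: 24.6
gripper_force: 60.5
```

Emit:
servo_tool(motion=[-0.0008,0,0.0006,0,0,0,-0.0008,0,0.0006,0,0,0,-0.0008,0,0.0006,0,0,0,0,0,0,0,0,0,0,0,0,0,0,0])

```text
clock: 9.2
position: [458.2, 22.8, 81.5]
tcp_rot: [3.137, -0.956, 1.046]
contact_force: [0.0, -0.2, -2.5]
gripper_width: 24.3
gripper_force: 60.5
```

```bash
python3 - <<'E'
from h import *
where()
E
```

```text
t 9.2 j [-0.394  0.802  2.213  1.617  0.944 -1.418] p [458.2  22.8  81.5] g [480.4  60.8  50.4] tz head/down 59.6 35.23 ty head -30.27 F [ 0.  -0.2 -2.5] w 24.3 60.5
```

Emit:
servo_tool(motion=[-0.0008,0,0.0006,0,0,0,-0.0008,0,0.0006,0,0,0,-0.0008,0,0.0006,0,0,0,-0.0008,0,0.0006,0,0,0,0,0,0,0,0,0])

```text
clock: 9.62
position: [458.1, 22.9, 77.1]
tcp_rot: [3.138, -0.956, 1.045]
contact_force: [-0.3, -0.4, -1.7]
gripper_width: 24.1
gripper_force: 60.5
```

Emit:
servo_tool(motion=[-0.0004,0,0.0003,0,0,0,-0.0004,0,0.0003,0,0,0,-0.0004,0,0.0003,0,0,0,0,0,0,0,0,0,0,0,0,0,0,0])

```text
clock: 10.03
position: [458.2, 23.0, 75.8]
tcp_rot: [3.138, -0.956, 1.045]
contact_force: [0.6, -0.1, -1.7]
gripper_width: 24.6
gripper_force: 60.5
```

Emit:
servo_tool(motion=[-0.0004,0,0.0003,0,0,0,-0.0004,0,0.0003,0,0,0,-0.0004,0,0.0003,0,0,0,0,0,0,0,0,0,0,0,0,0,0,0])

```text
clock: 10.45
position: [458.3, 23.0, 75.2]
tcp_rot: [3.137, -0.958, 1.046]
contact_force: [-2.9, -4.0, 8.3]
gripper_width: 24.2
gripper_force: 61.6
```

```bash
python3 - <<'E'
from h import *
where()
f=ctrl.grab_frame('scene')[:,:,::-1].copy(); c=cv2.resize(f[190:290,280:390],None,fx=6,fy=6,interpolation=cv2.INTER_CUBIC); cv2.imwrite('pics/s4.png',c)
E
```

```text
t 10.45 j [-0.394  0.819  2.21   1.627  0.947 -1.436] p [458.3  23.   75.2] g [480.6  61.1  44.2] tz head/down 59.6 35.1 ty head -30.28 F [-2.9 -4.   8.3] w 24.2 61.6
```

View pics/s4.png

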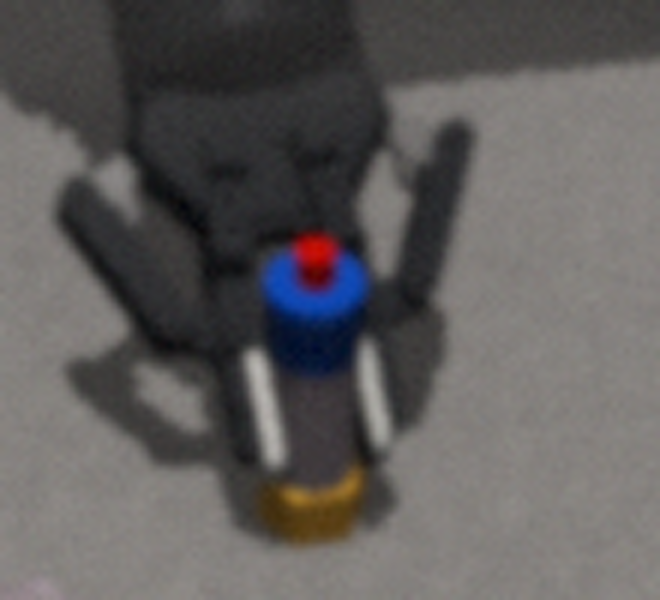

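Contact came at the expected height: grasp point 44 mm up, +10 N. Releasing.

Emit:
servo_tool(motion=[0,0,0,0,0,0,0,0,0,0,0,0,0,0,0,0,0,0,0,0,0,0,0,0,0,0,0,0,0,0], gripper=0.06)

```text
clock: 10.92
position: [458.2, 23.0, 74.2]
tcp_rot: [3.138, -0.956, 1.045]
contact_force: [-0.6, -0.4, 0.8]
gripper_width: 60.1
gripper_force: 0.0
```

Emit:
servo_tool(motion=[0,0,-0.003,0,0,0,0,0,-0.008,0,0,0,0,0,-0.015,0,0,0,0,0,-0.02,0,0,0,0,0,-0.02,0,0,0])

```text
clock: 11.33
position: [430.1, -24.0, 112.8]
tcp_rot: [3.139, -0.955, 1.045]
contact_force: [0.6, -0.0, -0.0]
gripper_width: 59.6
gripper_force: 0.0
```

```bash
python3 - <<'E'
from h import *
where()
st=tool()
for n in ('wrist','top','scene'):
    f=ctrl.grab_frame(n)[:,:,::-1].copy(); cv2.imwrite(f'pics/{n}5.png',f)
    if n!='wrist': print(n,proj(n,[[480.5,61,0],[480.5,61,95]]).round(1))
    else: w=f; print(n,proj(n,[[480.5,61,0],[480.5,61,95]],st).round(1))
s=cv2.imread('pics/scene5.png')[180:300,270:390]; t=cv2.imread('pics/top5.png')[160:280,240:360]
o=np.zeros((600,800,3),np.uint8); o[:300,:400]=cv2.resize(w,(400,300)); o[:300,400:700]=cv2.resize(s,(300,300)); o[300:,:300]=cv2.resize(t,(300,300)); cv2.imwrite('pics/m5.png',o)
E
```

```text
t 11.3333 j [-0.534  0.72   2.238  1.437  0.968 -1.35 ] p [430.1 -24.  112.8] g [452.3  14.   81.7] tz head/down 59.7 35.26 ty head -30.22 F [ 0.6 -0.  -0. ] w 59.6 0.0
wrist [[323.1 297. ]
 [324.  202. ]]
top [[309.3 234. ]
 [306.4 228.7]]
scene [[331.3 275.7]
 [331.8 237. ]]
```

View pics/m5.png

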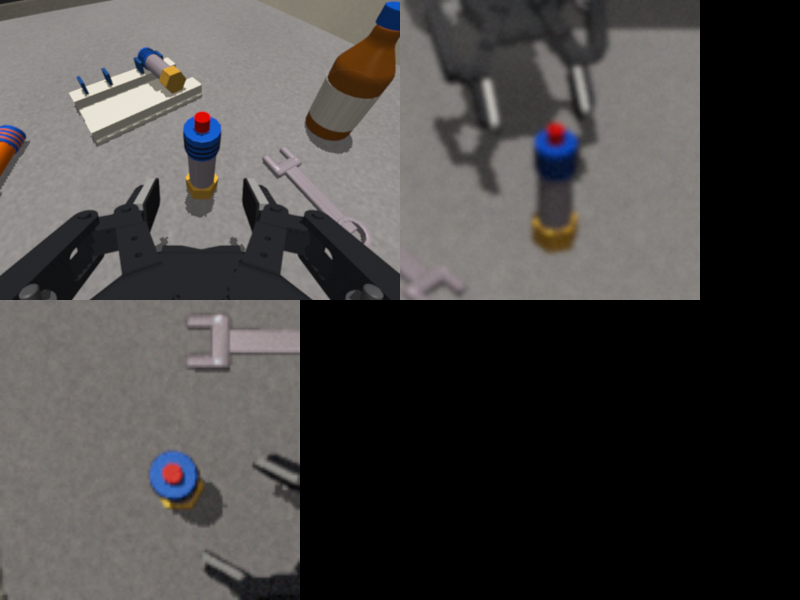

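The holder is standing upright and released near (480,61), with everything else undisturbed. I measure its exact position from the pin top.

```bash
python3 - <<'E'
from h import *
def red(fn,x0,y0,x1,y1):
    h=cv2.cvtColor(cv2.imread(fn),cv2.COLOR_BGR2HSV)[y0:y1,x0:x1].astype(int)
    m=((h[...,0]<6)|(h[...,0]>174))&(h[...,1]>150)&(h[...,2]>90); v,u=np.nonzero(m); return u.mean()+x0,v.mean()+y0,len(u),v.min()+y0,v.max()+y0
t=red('pics/top5.png',290,215,330,245); print(t,atz('top',[t[:2]],106.5).round(1))
st=tool(); w=red('pics/wrist5.png',290,150,360,230); print(w,atz('wrist',[[w[0],w[3]+6]],106.5,st).round(1))
s=red('pics/scene5.png',310,215,350,260); print(s,atz('scene',[[s[0],s[3]+2]],106.5).round(1))
where()
# pre-pose: retreat up, tool down
R=R_of(149.5,90)
plan(R,np.array([481,61,205.]),20,pivot=0)
E
```

```text
(np.float64(308.47727272727275), np.float64(229.0909090909091), 44, np.int64(226), np.int64(232)) [[478.8  57.3 106.5]]
(np.float64(322.828431372549), np.float64(188.55392156862746), 408, np.int64(179), np.int64(209)) [[481.2  60.3 106.5]]
(np.float64(331.7241379310345), np.float64(231.48275862068965), 29, np.int64(229), np.int64(235)) [[478.9  59.2 106.5]]
t 11.4833 j [-0.535  0.72   2.238  1.441  0.968 -1.352] p [431.1 -24.7 113.1] g [453.5  13.2  82. ] tz head/down 59.4 35.24 ty head -30.41 F [ 0.9 -0.2 -0.6] w 60.0 0.0
[0.0066, 0.0, 0.0014, 2.14, -2.13, -4.11, 0.0067, 0.0005, 0.0011, 2.14, -2.13, -4.12, 0.0066, 0.0011, 0.0009, 2.14, -2.12, -4.11, 0.0065, 0.0015, 0.0006, 2.14, -2.13, -4.11, 0.0065, 0.002, 0.0003, 2.14, -2.13, -4.12] MAX 0.007 4.12
[0.0063, 0.0025, -0.0001, 2.14, -2.13, -4.11, 0.0061, 0.0029, -0.0004, 2.14, -2.13, -4.12, 0.0058, 0.0033, -0.0007, 2.14, -2.12, -4.11, 0.0056, 0.0037, -0.0011, 2.14, -2.13, -4.11, 0.0052, 0.0041, -0.0014, 2.14, -2.13, -4.12] MAX 0.006 4.12
[0.0049, 0.0043, -0.0018, 2.14, -2.13, -4.11, 0.0044, 0.0046, -0.002, 2.14, -2.12, -4.11, 0.0041, 0.0049, -0.0025, 2.15, -2.13, -4.12, 0.0036, 0.005, -0.0027, 2.14, -2.13, -4.11, 0.0031, 0.0051, -0.0031, 2.14, -2.13, -4.12] MAX 0.005 4.12
[0.0027, 0.0053, -0.0034, 2.14, -2.13, -4.11, 0.0021, 0.0052, -0.0037, 2.14, -2.12, -4.11, 0.0016, 0.0053, -0.0039, 2.14, -2.13, -4.12, 0.0011, 0.0052, -0.0042, 2.14, -2.13, -4.11, 0.0005, 0.0051, -0.0043, 2.14, -2.13, -4.11] MAX 0.005 4.12
```

Emit:
servo_tool(motion=[0.0164,0,-0.0115,0,0,0,0.0164,0,-0.0115,0,0,0,0.0164,0,-0.0115,0,0,0,0.0164,0,-0.0115,0,0,0,0.0164,0,-0.0115,0,0,0])

```text
clock: 11.9
position: [430.8, -22.5, 213.0]
tcp_rot: [3.14, -0.956, 1.045]
contact_force: [0.3, 0.1, -0.1]
gripper_width: 60.2
gripper_force: 0.0
```

Emit:
servo_tool(motion=[0,0,0,0,0,0,0,0,0,0,0,0,0,0,0,0,0,0,0,0,0,0,0,0,0,0,0,0,0,0])

```text
clock: 12.32
position: [430.7, -22.9, 211.6]
tcp_rot: [3.141, -0.956, 1.043]
contact_force: [-0.4, -0.0, -0.5]
gripper_width: 60.2
gripper_force: 0.0
```

```bash
python3 - <<'E'
from h import *
where()
plan(R_of(149.5,90),np.array([480.5,60.5,215.]),20,pivot=0)
E
```

```text
t 12.3167 j [-0.531  0.463  2.248  1.281  1.02  -1.058] p [430.7 -22.9 211.6] g [452.9  15.2 180.5] tz head/down 59.7 35.25 ty head -30.26 F [-0.4 -0.  -0.5] w 60.2 0.0
[0.0029, 0.0, 0.0039, 2.13, -2.14, -4.11, 0.0031, 0.0005, 0.0037, 2.13, -2.14, -4.11, 0.0032, 0.0007, 0.0036, 2.13, -2.13, -4.12, 0.0032, 0.0012, 0.0035, 2.13, -2.14, -4.11, 0.0032, 0.0014, 0.0033, 2.13, -2.14, -4.11] MAX 0.004 4.12
[0.0033, 0.0019, 0.0031, 2.13, -2.14, -4.11, 0.0032, 0.0022, 0.0029, 2.13, -2.14, -4.11, 0.0032, 0.0025, 0.0027, 2.13, -2.14, -4.11, 0.0031, 0.0028, 0.0024, 2.13, -2.13, -4.12, 0.0029, 0.0031, 0.0023, 2.13, -2.14, -4.11] MAX 0.003 4.12
[0.0028, 0.0035, 0.002, 2.13, -2.14, -4.11, 0.0026, 0.0037, 0.0018, 2.13, -2.14, -4.11, 0.0024, 0.0039, 0.0016, 2.13, -2.14, -4.11, 0.0021, 0.0041, 0.0013, 2.13, -2.14, -4.12, 0.0019, 0.0044, 0.0011, 2.13, -2.13, -4.11] MAX 0.004 4.12
[0.0016, 0.0045, 0.0009, 2.13, -2.14, -4.11, 0.0013, 0.0046, 0.0006, 2.13, -2.14, -4.11, 0.001, 0.0047, 0.0004, 2.13, -2.14, -4.11, 0.0007, 0.0049, 0.0003, 2.12, -2.14, -4.11, 0.0003, 0.0048, 0.0, 2.13, -2.14, -4.12] MAX 0.005 4.12
```

Emit:
servo_tool(motion=[0.0029,0.0,0.0039,2.13,-2.14,-4.11,0.0031,0.0005,0.0037,2.13,-2.14,-4.11,0.0032,0.0007,0.0036,2.13,-2.13,-4.12,0.0032,0.0012,0.0035,2.13,-2.14,-4.11,0.0032,0.0014,0.0033,2.13,-2.14,-4.11])

```text
clock: 12.73
position: [443.4, -2.2, 212.5]
tcp_rot: [2.942, -0.726, 1.557]
contact_force: [0.1, 0.7, -0.8]
gripper_width: 59.9
gripper_force: 0.0
```

Emit:
servo_tool(motion=[0.0033,0.0019,0.0031,2.13,-2.14,-4.11,0.0032,0.0022,0.0029,2.13,-2.14,-4.11,0.0032,0.0025,0.0027,2.13,-2.14,-4.11,0.0031,0.0028,0.0024,2.13,-2.13,-4.12,0.0029,0.0031,0.0023,2.13,-2.14,-4.11])

```text
clock: 13.15
position: [455.8, 18.8, 213.4]
tcp_rot: [2.917, -0.465, 1.932]
contact_force: [-0.3, -0.5, -1.1]
gripper_width: 60.1
gripper_force: 0.0
```

Emit:
servo_tool(motion=[0.0028,0.0035,0.002,2.13,-2.14,-4.11,0.0026,0.0037,0.0018,2.13,-2.14,-4.11,0.0024,0.0039,0.0016,2.13,-2.14,-4.11,0.0021,0.0041,0.0013,2.13,-2.14,-4.12,0.0019,0.0044,0.0011,2.13,-2.13,-4.11])

```text
clock: 13.57
position: [468.2, 39.7, 214.2]
tcp_rot: [2.992, -0.212, 2.268]
contact_force: [-0.4, 0.3, 1.0]
gripper_width: 59.9
gripper_force: 0.0
```

Emit:
servo_tool(motion=[0.0016,0.0045,0.0009,2.13,-2.14,-4.11,0.0013,0.0046,0.0006,2.13,-2.14,-4.11,0.001,0.0047,0.0004,2.13,-2.14,-4.11,0.0007,0.0049,0.0003,2.12,-2.14,-4.11,0.0003,0.0048,0.0,2.13,-2.14,-4.12])

```text
clock: 13.98
position: [480.6, 60.5, 215.0]
tcp_rot: [-3.139, 0.002, 2.613]
contact_force: [-0.4, 0.9, -0.0]
gripper_width: 60.3
gripper_force: 0.0
```

Emit:
servo_tool(motion=[0,0,0,0,0,0,0,0,0,0,0,0,0,0,0,0,0,0,0,0,0,0,0,0,0,0,0,0,0,0])

```text
clock: 14.4
position: [480.6, 59.7, 215.7]
tcp_rot: [3.141, 0.001, 2.607]
contact_force: [-0.5, 0.2, -0.4]
gripper_width: 60.0
gripper_force: 0.0
```

```bash
python3 - <<'E'
from h import *
where(); st=tool(); f=ctrl.grab_frame('wrist')[:,:,::-1].copy(); cv2.imwrite('pics/w6.png',f)
h=cv2.cvtColor(f,cv2.COLOR_BGR2HSV).astype(int); m=((h[...,0]<6)|(h[...,0]>174))&(h[...,1]>150)&(h[...,2]>90); m[:,:200]=0; m[:,450:]=0
n,l,s,c=cv2.connectedComponentsWithStats(m.astype(np.uint8))
for i in range(1,n):
    if s[i,4]>30: print(s[i],c[i],atz('wrist',[[c[i][0],s[i,1]+s[i,3]/2]],103,st).round(1))
print(proj('wrist',[[480.5,60.5,106.5],[480.5,60.5,0]],st))
E
```

```text
t 14.4 j [ 0.099  0.353  2.    -0.     0.788 -0.937] p [480.6  59.7 215.7] g [480.7  59.7 161.8] tz head/down -13.4 89.94 ty head 59.39 F [-0.5  0.2 -0.4] w 60.0 0.0
[311 254  19  23 327] [320.08868502 265.73700306] [[479.2  60.  103. ]]
[[322.01034276 269.11751004]
 [321.82389138 224.32979236]]
```

Emit:
servo_tool(motion=[0,0,0.0078,0,0,0,0,0,0.0078,0,0,0,0,0,0.0078,0,0,0,0,0,0.0078,0,0,0,0,0,0.0078,0,0,0])

```text
clock: 14.87
position: [480.6, 60.1, 175.7]
tcp_rot: [-3.141, 0.001, 2.609]
contact_force: [0.2, 0.5, 0.0]
gripper_width: 60.1
gripper_force: 0.0
```

Emit:
servo_tool(motion=[0,0,0.0078,0,0,0,0,0,0.0078,0,0,0,0,0,0.0078,0,0,0,0,0,0.0078,0,0,0,0,0,0.007,0,0,0])

```text
clock: 15.28
position: [480.8, 60.2, 137.8]
tcp_rot: [3.142, 0.002, 2.609]
contact_force: [-0.2, -0.6, 0.1]
gripper_width: 59.9
gripper_force: 0.0
```

Emit:
servo_tool(motion=[0,0,0,0,0,0,0,0,0,0,0,0,0,0,0,0,0,0,0,0,0,0,0,0,0,0,0,0,0,0], gripper=0.02)

```text
clock: 15.7
position: [480.9, 60.2, 138.9]
tcp_rot: [3.141, 0.002, 2.609]
contact_force: [0.4, -0.8, -2.3]
gripper_width: 28.1
gripper_force: 59.2
```

Emit:
servo_tool(motion=[0,0,0,0,0,0,0,0,0,0,0,0,0,0,0,0,0,0,0,0,0,0,0,0,0,0,0,0,0,0])

```text
clock: 16.12
position: [481.0, 60.2, 138.8]
tcp_rot: [3.141, 0.002, 2.609]
contact_force: [-0.4, -0.3, 0.2]
gripper_width: 28.1
gripper_force: 59.2
```

Emit:
servo_tool(motion=[0,0,-0.01,0,0,0,0,0,-0.02,0,0,0,0,0,-0.02,0,0,0,0,0,-0.02,0,0,0,0,0,-0.01,0,0,0])

```text
clock: 16.53
position: [481.5, 60.3, 221.2]
tcp_rot: [3.14, 0.004, 2.609]
contact_force: [0.6, -0.7, -2.2]
gripper_width: 28.3
gripper_force: 59.5
```

Emit:
servo_tool(motion=[0,0,0,0,0,0,0,0,0,0,0,0,0,0,0,0,0,0,0,0,0,0,0,0,0,0,0,0,0,0])

```text
clock: 16.95
position: [480.2, 60.2, 217.6]
tcp_rot: [-3.14, 0.0, 2.609]
contact_force: [0.4, 0.3, -2.1]
gripper_width: 28.1
gripper_force: 59.5
```

```bash
python3 - <<'E'
from h import *
where(); f=ctrl.grab_frame('wrist')[:,:,::-1].copy(); cv2.imwrite('pics/w7.png',f)
R=R_of(149.5,90); plan(R,np.array([453.6,-282.5,225.]),15)
E
```

```text
t 16.95 j [ 1.010e-01  3.490e-01  1.999e+00 -1.000e-03  7.940e-01 -9.370e-01] p [480.2  60.2 217.6] g [480.2  60.1 163.7] tz head/down -105.6 89.93 ty head 59.5 F [ 0.4  0.3 -2.1] w 28.1 59.5
[-0.0101, -0.0206, -0.0005, 0.0, 0.0, 0.0, -0.01, -0.0206, -0.0004, -0.01, 0.0, 0.0, -0.0101, -0.0206, -0.0005, 0.0, 0.01, 0.0, -0.0101, -0.0205, -0.0004, 0.0, 0.0, 0.0, -0.01, -0.0206, -0.0005, -0.01, 0.0, 0.0] MAX 0.021 0.01
[-0.0101, -0.0206, -0.0005, 0.0, 0.0, 0.0, -0.01, -0.0206, -0.0004, -0.01, 0.0, 0.0, -0.0101, -0.0206, -0.0005, 0.0, 0.01, 0.0, -0.0101, -0.0206, -0.0005, 0.0, 0.0, 0.0, -0.01, -0.0206, -0.0004, -0.01, 0.0, 0.0] MAX 0.021 0.01
[-0.0101, -0.0205, -0.0005, 0.0, 0.0, 0.0, -0.0101, -0.0206, -0.0005, 0.0, 0.0, 0.0, -0.01, -0.0206, -0.0005, -0.01, 0.0, -0.01, -0.0101, -0.0206, -0.0005, 0.0, 0.01, 0.0, -0.01, -0.0206, -0.0004, 0.0, 0.0, 0.0] MAX 0.021 0.01
```

Emit:
servo_tool(motion=[-0.01,-0.0206,-0.0005,0,0,0,-0.0101,-0.0206,-0.0005,0,0,0,-0.0101,-0.0206,-0.0005,0,0,0,-0.0101,-0.0205,-0.0005,0,0,0,-0.01,-0.0206,-0.0005,0,0,0])

```text
clock: 17.42
position: [471.5, -54.9, 220.8]
tcp_rot: [-3.141, 0.001, 2.61]
contact_force: [0.5, 0.3, -3.0]
gripper_width: 28.3
gripper_force: 59.8
```

Emit:
servo_tool(motion=[-0.01,-0.0206,-0.0005,0,0,0,-0.0101,-0.0206,-0.0005,0,0,0,-0.0101,-0.0206,-0.0005,0,0,0,-0.0101,-0.0206,-0.0005,0,0,0,-0.01,-0.0206,-0.0005,0,0,0])

```text
clock: 17.83
position: [462.5, -169.3, 223.3]
tcp_rot: [3.142, 0.001, 2.609]
contact_force: [1.0, 0.5, -2.5]
gripper_width: 28.3
gripper_force: 59.8
```

Emit:
servo_tool(motion=[-0.0101,-0.0205,-0.0005,0,0,0,-0.0101,-0.0206,-0.0005,0,0,0,-0.01,-0.0206,-0.0005,0,0,0,-0.0101,-0.0206,-0.0005,0,0,0,-0.01,-0.0206,-0.0005,0,0,0])

```text
clock: 18.25
position: [453.6, -283.5, 225.8]
tcp_rot: [3.141, 0.001, 2.609]
contact_force: [0.1, 0.4, -3.1]
gripper_width: 28.3
gripper_force: 59.8
```

Emit:
servo_tool(motion=[0,0,0,0,0,0,0,0,0,0,0,0,0,0,0,0,0,0,0,0,0,0,0,0,0,0,0,0,0,0])

```text
clock: 18.67
position: [453.9, -281.5, 226.2]
tcp_rot: [3.141, 0.001, 2.61]
contact_force: [0.3, 0.4, -1.8]
gripper_width: 28.5
gripper_force: 59.9
```

```bash
python3 - <<'E'
from h import *
where(); st=tool(); f=ctrl.grab_frame('wrist')[:,:,::-1].copy(); cv2.imwrite('pics/w8.png',f); np.savez('w8.npz',R=st[0],p=st[1])
E
```

```text
t 18.6667 j [-0.578  0.399  1.888  0.     0.854 -1.617] p [ 453.9 -281.5  226.2] g [ 454.  -281.6  172.3] tz head/down -17.5 89.93 ty head 59.55 F [ 0.3  0.4 -1.8] w 28.5 59.9
```

View pics/w8.png

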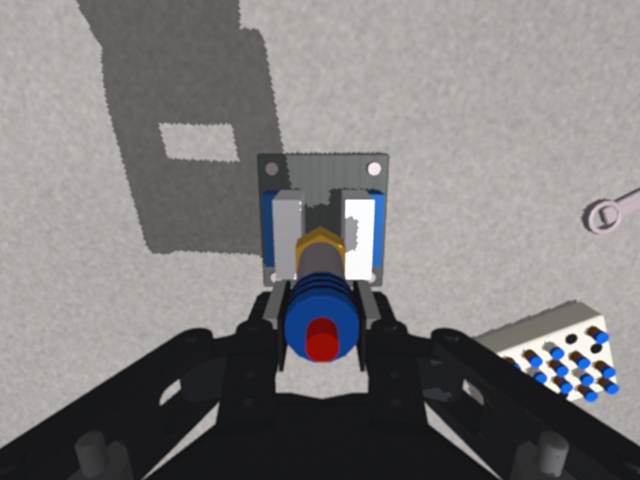

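The wrist view shows the hex foot (corner at (320,228), sides about 296 and 345) above the slot, with jaw inner edges at about columns 303 and 341. The flats look parallel to the slot. I measure the edges at sub-pixel level.

```bash
cat > m.py <<'E'
from h import *
def rect(im,st,z,X,Y):
    """sample image on plane world z; X,Y in tool axes (mm from TCP)"""
    R,p=st; XX,YY=np.meshgrid(X,Y,indexing='ij'); n=XX.size
    # tool z distance so that world z matches
    D=(z-p[2]-XX*R[2,0]-YY*R[2,1])/R[2,2]
    P=p+np.c_[XX.ravel(),YY.ravel(),D.ravel()]@R.T
    q=proj('wrist',P,st).astype(np.float32).reshape(*XX.shape,2)
    return cv2.remap(im,q[...,0],q[...,1],cv2.INTER_CUBIC)
E
python3 - <<'E'
from m import *
d=np.load('w8.npz'); st=(d['R'],d['p']); im=cv2.imread('pics/w8.png')
print(proj('wrist',st[1]+np.c_[[-50,-40,-30,-20,0],[0]*5,[226.2-62]*5]@st[0].T,st).round(0).tolist())
Y=np.arange(-45,45,.25); X=np.arange(-40,10,2.)
r=rect(im,st,62,X,Y); g=r.astype(float).mean(2)
for i in range(0,len(X),2):
    dg=np.diff(g[i]); k=np.argsort(-abs(dg)); pk=[]
    for j in k:
        if all(abs(j-a)>8 for a in pk): pk.append(j)
        if len(pk)==7: break
    print(X[i],[(float(Y[j])+.125,int(dg[j])) for j in sorted(pk)])
E
```

```text
[[321.0, 304.0], [321.0, 292.0], [321.0, 280.0], [321.0, 268.0], [321.0, 242.0]]
-40.0 [(-44.875, -8), (-39.125, 8), (-29.125, -10), (-17.625, -3), (29.375, 8), (39.625, -7), (44.625, 5)]
-36.0 [(-36.625, -13), (-28.125, -10), (-23.625, 15), (-21.375, -11), (21.875, 16), (24.375, -20), (37.125, 11)]
-32.0 [(-43.875, -13), (-26.625, -12), (-23.625, 12), (-18.875, -9), (18.875, 10), (24.125, -14), (27.125, 10)]
-28.0 [(-43.875, -14), (-38.625, 16), (-21.125, 17), (-18.875, -27), (18.125, 33), (37.625, -8), (40.625, -15)]
-24.0 [(-44.375, -13), (-36.125, 11), (-18.875, -16), (-5.375, -2), (6.625, 3), (17.125, 31), (38.125, -22)]
-20.0 [(-44.125, -15), (-38.625, 1), (-34.375, 8), (-18.875, -9), (17.125, 30), (37.375, -27), (44.375, -1)]
-16.0 [(-43.875, -16), (-35.125, 12), (-18.625, -8), (-16.375, -2), (15.375, 2), (17.625, 27), (37.875, -28)]
-12.0 [(-43.625, -14), (-34.875, 16), (-19.125, -7), (-15.875, -3), (14.625, 3), (17.625, 30), (37.625, -27)]
-8.0 [(-43.625, -8), (-34.625, 14), (-19.125, -8), (-14.875, -3), (13.125, 3), (17.625, 25), (37.625, -25)]
-4.0 [(-44.125, -7), (-34.625, 13), (-19.125, -10), (15.375, -6), (17.625, 11), (24.875, 19), (38.125, -23)]
0.0 [(-43.875, -8), (-35.125, 14), (-17.625, -12), (16.625, 12), (26.375, 18), (37.875, -28), (44.625, -3)]
4.0 [(-43.875, -7), (-34.875, 16), (-14.625, -9), (14.375, 4), (17.375, 9), (26.125, 20), (37.875, -28)]
8.0 [(-44.125, -8), (-34.875, 15), (-14.375, -9), (-11.625, -7), (17.375, 9), (25.875, 18), (37.625, -27)]
```

```bash
python3 - <<'E'
from m import *
d=np.load('w8.npz'); st=(d['R'],d['p']); im=cv2.imread('pics/w8.png'); hs=cv2.cvtColor(im,cv2.COLOR_BGR2HSV).astype(int)
ym=((hs[...,0]>10)&(hs[...,0]<35)&(hs[...,1]>110)&(hs[...,2]>40)); ym[:,:285]=0; ym[:,360:]=0
for v in range(224,276,2):
    x=np.nonzero(ym[v])[0]
    if len(x): print(v,x.min(),x.max(),(x.min()+x.max())/2,len(x))
for z in (87.4,107.4):
    print(z,[(X,Y,proj('wrist',st[1]+st[0]@[X,Y,226.2-z],st)[0].round(1).tolist()) for X,Y in ((17.3,0),(8.66,15),(8.66,-15),(-8.66,15),(-8.66,-15))])
S=rect(hs[...,1].astype(np.float32),st,107.4,np.arange(-8,10,2.),np.arange(-25,25,.25)); Y=np.arange(-25,25,.25)
for i,r in enumerate(S):
    k=np.nonzero(r>120)[0]; dg=np.diff(r)
    print(-8+2*i, Y[np.argmax(dg[:80])]+.125,int(dg[:80].max()), Y[100+np.argmin(dg[100:])]+.125,int(dg[100:].min()))
E
```

```text
226 319 320 319.5 2
228 316 324 320.0 9
230 312 327 319.5 16
232 309 331 320.0 23
234 306 335 320.5 30
236 303 338 320.5 36
238 301 340 320.5 40
240 298 342 320.0 45
242 298 343 320.5 36
244 297 343 320.0 26
246 297 343 320.0 20
248 296 344 320.0 17
250 296 344 320.0 14
252 296 344 320.0 11
254 296 343 319.5 8
256 296 343 319.5 7
258 296 343 319.5 5
260 296 343 319.5 5
262 296 343 319.5 4
264 296 343 319.5 4
266 296 343 319.5 3
268 296 297 296.5 2
270 296 297 296.5 2
87.4 [(17.3, 0, [321.0, 227.9]), (8.66, 15, [344.1, 240.8]), (8.66, -15, [297.9, 240.8]), (-8.66, 15, [343.6, 265.8]), (-8.66, -15, [298.4, 265.7])]
107.4 [(17.3, 0, [320.9, 236.5]), (8.66, 15, [346.2, 250.5]), (8.66, -15, [295.7, 250.5]), (-8.66, 15, [345.6, 277.5]), (-8.66, -15, [296.3, 277.5])]
-8 -5.875 19 12.125 -14
-6 -6.625 16 6.125 -17
-4 -15.625 28 14.375 -15
-2 -15.625 33 14.125 -23
0 -15.375 31 13.875 -30
2 -15.125 34 13.875 -38
4 -14.875 36 13.875 -42
6 -15.375 36 13.625 -42
8 -15.375 35 14.375 -37
```

Emit:
servo_tool(motion=[0,0.0007,0.004,0,0,0,0,0.0007,0.004,0,0,0,0,0.0007,0.004,0,0,0,0,0,0.004,0,0,0,0,0,0.004,0,0,0])

```text
clock: 19.13
position: [455.1, -280.4, 205.8]
tcp_rot: [3.141, 0.002, 2.609]
contact_force: [0.4, -0.7, -2.4]
gripper_width: 28.4
gripper_force: 59.9
```

Emit:
servo_tool(motion=[0,0,0,0,0,0,0,0,0,0,0,0,0,0,0,0,0,0,0,0,0,0,0,0,0,0,0,0,0,0])

```text
clock: 19.55
position: [455.2, -280.8, 206.6]
tcp_rot: [3.141, 0.002, 2.609]
contact_force: [-0.7, 0.1, -1.4]
gripper_width: 28.6
gripper_force: 59.9
```

```bash
cat > chk.py <<'E'
from m import *
import sys
where(); st=tool(); im=ctrl.grab_frame('wrist')[:,:,::-1].copy(); cv2.imwrite(sys.argv[1],im)
hs=cv2.cvtColor(im,cv2.COLOR_BGR2HSV).astype(np.float32); zf=st[1][2]-138.8; print('foot z',zf)
Y=np.arange(-45,45,.25)
g=rect(im,st,62,np.arange(10,28,2.),Y).astype(float).mean(2)
def pk(dg,lo,hi,s):
    k=np.nonzero((Y[:-1]>lo)&(Y[:-1]<hi))[0]; j=k[np.argmax(s*dg[k])]; return float(Y[j]+.125),int(dg[j])
for i,r in enumerate(g):
    d=np.diff(cv2.GaussianBlur(r[None],(0,0),2)[0]); print('jaw X',10+2*i,pk(d,-40,-28,1),pk(d,-20,-11,-1),pk(d,11,20,1),pk(d,28,42,-1))
X=np.arange(-4,14,2.); S=rect(hs[...,1],st,zf+20,X,Y)
for i,r in enumerate(S):
    d=np.diff(cv2.GaussianBlur(r[None],(0,0),2)[0]); print('hex X',X[i],pk(d,-20,-9,1),pk(d,9,20,-1))
ym=((hs[...,0]>10)&(hs[...,0]<35)&(hs[...,1]>110)&(hs[...,2]>40)); ym[:,:280]=0; ym[:,365:]=0
for v in range(215,262,3):
    x=np.nonzero(ym[v])[0]
    if len(x): print(v,x.min(),x.max(),(x.min()+x.max())/2,end=' | ')
E
python3 chk.py pics/w9.png
```

```text
t 19.55 j [-0.575  0.43   1.897  0.     0.812 -1.614] p [ 455.2 -280.8  206.6] g [ 455.3 -280.8  152.7] tz head/down -27.0 89.86 ty head 59.49 F [-0.7  0.1 -1.4] w 28.6 59.9
foot z 67.83985269245426
jaw X 10 (-36.125, 11) (-15.875, -7) (15.875, 6) (36.625, -19)
jaw X 12 (-36.125, 11) (-15.875, -7) (15.875, 7) (36.375, -20)
jaw X 14 (-36.125, 11) (-15.625, -7) (15.875, 6) (36.625, -20)
jaw X 16 (-36.125, 12) (-15.875, -7) (15.875, 7) (36.375, -20)
jaw X 18 (-36.125, 12) (-15.875, -7) (15.625, 22) (36.375, -19)
jaw X 20 (-36.125, 13) (-15.875, -7) (15.375, 23) (36.375, -19)
jaw X 22 (-36.125, 12) (-15.875, -7) (15.375, 23) (36.375, -19)
jaw X 24 (-36.125, 12) (-15.875, -8) (15.375, 23) (36.375, -19)
jaw X 26 (-36.125, 11) (-15.875, -7) (15.375, 23) (36.375, -19)
hex X -4.0 (-15.625, 17) (14.375, -9)
hex X -2.0 (-15.625, 21) (14.375, -15)
hex X 0.0 (-15.375, 23) (14.125, -19)
hex X 2.0 (-15.125, 24) (14.125, -25)
hex X 4.0 (-15.125, 25) (14.375, -26)
hex X 6.0 (-15.125, 25) (14.125, -27)
hex X 8.0 (-15.125, 25) (14.375, -25)
hex X 10.0 (-15.125, 26) (14.125, -26)
hex X 12.0 (-14.625, 27) (13.625, -26)
227 318 322 320.0 | 230 312 328 320.0 | 233 307 333 320.0 | 236 303 338 320.5 | 239 299 342 320.5 | 242 298 343 320.5 | 245 297 343 320.0 | 248 296 344 320.0 | 251 296 344 320.0 | 254 296 344 320.0 | 257 296 344 320.0 | 260 296 344 320.0 |
```

Emit:
servo_tool(motion=[0,0.0003,0.001,0,0,0,0,0.0002,0.001,0,0,0,0,0,0.001,0,0,0,0,0,0.0008,0,0,0,0,0,0,0,0,0])

```text
clock: 20.02
position: [455.3, -280.1, 202.4]
tcp_rot: [3.141, 0.002, 2.609]
contact_force: [0.5, -1.3, -1.7]
gripper_width: 28.0
gripper_force: 59.9
```

Emit:
servo_tool(motion=[0,0,0.0008,0,0,0,0,0,0.0008,0,0,0,0,0,0.0008,0,0,0,0,0,0.0008,0,0,0,0,0,0,0,0,0])

```text
clock: 20.43
position: [455.3, -280.2, 199.3]
tcp_rot: [3.141, 0.002, 2.609]
contact_force: [-0.1, 0.9, -2.7]
gripper_width: 28.4
gripper_force: 59.9
```

```bash
python3 chk.py pics/w10.png
```

```text
t 20.4333 j [-0.574  0.442  1.901  0.     0.797 -1.613] p [ 455.3 -280.2  199.3] g [ 455.4 -280.2  145.4] tz head/down -24.4 89.9 ty head 59.49 F [-0.1  0.9 -2.7] w 28.4 59.9
foot z 60.460990362843916
jaw X 10 (-36.625, 12) (-16.125, -9) (14.875, 8) (35.875, -19)
jaw X 12 (-36.625, 12) (-16.375, -8) (15.375, 6) (35.875, -20)
jaw X 14 (-36.625, 12) (-16.375, -8) (15.375, 7) (35.875, -20)
jaw X 16 (-36.625, 11) (-16.375, -8) (15.125, 10) (35.875, -20)
jaw X 18 (-36.625, 12) (-16.375, -7) (14.875, 23) (35.875, -20)
jaw X 20 (-36.875, 12) (-16.375, -7) (14.875, 23) (35.875, -19)
jaw X 22 (-36.875, 12) (-16.375, -7) (14.875, 23) (35.875, -19)
jaw X 24 (-36.625, 13) (-16.375, -7) (14.875, 24) (35.875, -19)
jaw X 26 (-36.625, 12) (-16.375, -7) (14.875, 24) (35.875, -19)
hex X -4.0 (-15.625, 17) (14.375, -9)
hex X -2.0 (-15.375, 21) (14.625, -18)
hex X 0.0 (-15.375, 23) (14.375, -21)
hex X 2.0 (-15.125, 24) (14.375, -25)
hex X 4.0 (-15.125, 25) (14.375, -26)
hex X 6.0 (-15.375, 25) (14.125, -26)
hex X 8.0 (-15.125, 25) (14.375, -25)
hex X 10.0 (-15.125, 25) (14.125, -26)
hex X 12.0 (-14.625, 27) (13.625, -26)
227 318 322 320.0 | 230 312 327 319.5 | 233 307 333 320.0 | 236 302 338 320.0 | 239 298 342 320.0 | 242 297 343 320.0 | 245 297 343 320.0 | 248 296 344 320.0 | 251 296 344 320.0 | 254 296 344 320.0 | 257 296 344 320.0 | 260 296 344 320.0 |
```

Centred to within 0.3 mm, and the foot is about 1.5 mm below the jaw tops with no contact force. Descending slowly.

Emit:
servo_tool(motion=[0,0,0.0007,0,0,0,0,0,0.0007,0,0,0,0,0,0.0007,0,0,0,0,0,0.0007,0,0,0,0,0,0.0007,0,0,0])

```text
clock: 20.9
position: [455.4, -280.2, 195.9]
tcp_rot: [3.141, 0.002, 2.609]
contact_force: [0.3, -0.2, -2.1]
gripper_width: 28.5
gripper_force: 59.9
```

Emit:
servo_tool(motion=[0,0,0.0012,0,0,0,0,0,0.0012,0,0,0,0,0,0.0012,0,0,0,0,0,0.0012,0,0,0,0,0,0.0012,0,0,0])

```text
clock: 21.32
position: [455.4, -280.2, 189.8]
tcp_rot: [3.141, 0.002, 2.609]
contact_force: [-0.0, -0.2, -2.0]
gripper_width: 28.2
gripper_force: 59.9
```

Emit:
servo_tool(motion=[0,0,0.002,0,0,0,0,0,0.002,0,0,0,0,0,0.002,0,0,0,0,0,0.002,0,0,0,0,0,0.002,0,0,0])

```text
clock: 21.73
position: [455.4, -280.2, 179.7]
tcp_rot: [3.141, 0.002, 2.609]
contact_force: [0.0, -0.4, -2.3]
gripper_width: 28.6
gripper_force: 59.9
```

Emit:
servo_tool(motion=[0,0,0.002,0,0,0,0,0,0.002,0,0,0,0,0,0.002,0,0,0,0,0,0.002,0,0,0,0,0,0.002,0,0,0])

```text
clock: 22.15
position: [455.5, -280.3, 169.8]
tcp_rot: [3.141, 0.002, 2.609]
contact_force: [-0.0, -0.4, -3.1]
gripper_width: 28.3
gripper_force: 59.9
```

Emit:
servo_tool(motion=[0,0,0.002,0,0,0,0,0,0.002,0,0,0,0,0,0.002,0,0,0,0,0,0.002,0,0,0,0,0,0.002,0,0,0])

```text
clock: 22.57
position: [455.5, -280.2, 159.7]
tcp_rot: [3.141, 0.002, 2.609]
contact_force: [0.7, -0.4, -1.7]
gripper_width: 28.1
gripper_force: 59.9
```

Emit:
servo_tool(motion=[0,0,0.0012,0,0,0,0,0,0.0012,0,0,0,0,0,0.0012,0,0,0,0,0,0.0012,0,0,0,0,0,0.0012,0,0,0])

```text
clock: 22.98
position: [455.5, -280.3, 153.9]
tcp_rot: [3.141, 0.002, 2.609]
contact_force: [0.5, 0.4, -1.9]
gripper_width: 28.5
gripper_force: 59.9
```

Foot is about 3 mm above the floor. Fine steps until contact.

Emit:
servo_tool(motion=[0,0,0.0005,0,0,0,0,0,0.0005,0,0,0,0,0,0.0005,0,0,0,0,0,0.0005,0,0,0,0,0,0.0005,0,0,0])

```text
clock: 23.4
position: [455.5, -280.3, 151.4]
tcp_rot: [3.141, 0.002, 2.609]
contact_force: [-0.4, 0.0, -2.4]
gripper_width: 28.8
gripper_force: 59.9
```

Emit:
servo_tool(motion=[0,0,0.0003,0,0,0,0,0,0.0003,0,0,0,0,0,0.0003,0,0,0,0,0,0,0,0,0,0,0,0,0,0,0])

```text
clock: 23.82
position: [455.6, -280.3, 150.8]
tcp_rot: [3.141, 0.002, 2.609]
contact_force: [-0.8, 0.0, 2.0]
gripper_width: 28.8
gripper_force: 60.5
```

Contact came right at the predicted floor height. Releasing and retreating upward.

Emit:
servo_tool(motion=[0,0,0.0002,0,0,0,0,0,0,0,0,0,0,0,0,0,0,0,0,0,0,0,0,0,0,0,0,0,0,0])

```text
clock: 24.23
position: [455.7, -280.4, 150.8]
tcp_rot: [3.141, 0.003, 2.609]
contact_force: [-1.3, -0.0, 5.9]
gripper_width: 28.4
gripper_force: 60.8
```

Emit:
servo_tool(motion=[0,0,0,0,0,0,0,0,0,0,0,0,0,0,0,0,0,0,0,0,0,0,0,0,0,0,0,0,0,0], gripper=0.055)

```text
clock: 24.65
position: [455.5, -280.2, 150.2]
tcp_rot: [3.141, 0.002, 2.609]
contact_force: [0.6, -1.5, 1.3]
gripper_width: 54.5
gripper_force: 0.0
```

Emit:
servo_tool(motion=[0,0,-0.005,0,0,0,0,0,-0.015,0,0,0,0,0,-0.025,0,0,0,0,0,-0.025,0,0,0,0,0,-0.02,0,0,0])

```text
clock: 25.07
position: [455.5, -280.3, 242.2]
tcp_rot: [3.141, 0.003, 2.609]
contact_force: [0.4, -0.4, -0.8]
gripper_width: 55.1
gripper_force: 0.0
```

Emit:
servo_tool(motion=[0,0,0,0,0,0,0,0,0,0,0,0,0,0,0,0,0,0,0,0,0,0,0,0,0,0,0,0,0,0])

```text
clock: 25.48
position: [454.8, -279.8, 239.2]
tcp_rot: [3.141, -0.0, 2.609]
contact_force: [-0.9, 0.8, -0.4]
gripper_width: 54.7
gripper_force: 0.0
```

```bash
python3 - <<'E'
from h import *
where(); st=tool(); w=ctrl.grab_frame('wrist')[:,:,::-1]; s=ctrl.grab_frame('scene')[:,:,::-1]
o=np.zeros((480,800,3),np.uint8); o[:360,:480]=cv2.resize(w,(480,360)); o[:320,480:]=cv2.resize(s[130:230,190:290],(320,320)); cv2.imwrite('pics/m11.png',o)
h=cv2.cvtColor(np.ascontiguousarray(w),cv2.COLOR_BGR2HSV).astype(int); m=((h[...,0]<6)|(h[...,0]>174))&(h[...,1]>150)&(h[...,2]>90); m[:,:250]=0; m[:,400:]=0
v,u=np.nonzero(m); print('pin px',u.mean(),v.mean(),v.min(),v.max(),'expect top/base',proj('wrist',[[455.6,-280.3,118],[455.6,-280.3,107],[455.6,-280.3,110]],st).round(1).tolist())
E
```

```text
t 25.4833 j [-0.574  0.379  1.88   0.     0.883 -1.613] p [ 454.8 -279.8  239.2] g [ 454.8 -279.8  185.3] tz head/down 102.7 89.98 ty head 59.49 F [-0.9  0.8 -0.4] w 54.7 0.0
pin px 319.5533980582524 260.3333333333333 250 271 expect top/base [[321.0, 264.3], [321.0, 258.2], [321.0, 259.8]]
```

View pics/m11.png

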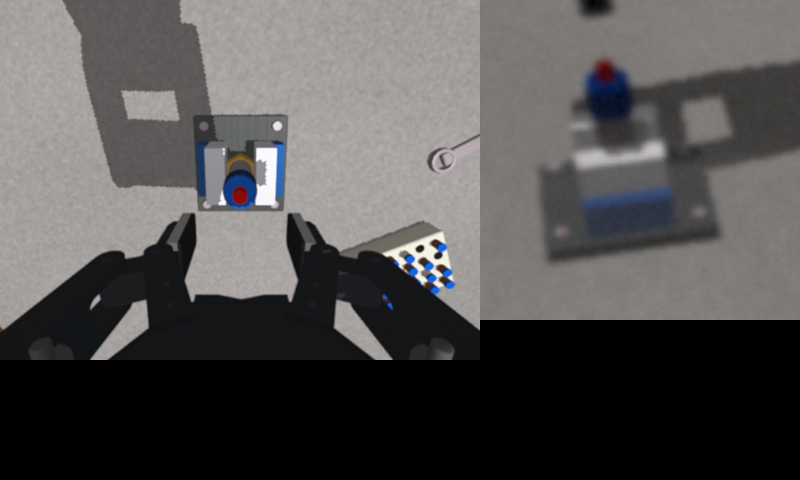

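The holder stands upright in the slot with its pin out, at (240,195) in the left panel, and the gripper is clear. Handing in.

```bash
python3 -c "
from bench import ctrl
print(ctrl.sign_off())"
```

```text
the job is handed in; nothing more can be done
None
```

The job is handed in (no verdict came back): the spent holder stands upright in the jaws, pin out, foot on the slot floor, about mid-slot and released; I saw nothing else moved.

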